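# Put the lab markers back in the caddy under the reagent shelf

### The arm

A 6-joint arm with a two-finger parallel gripper is mounted at the origin on the work surface. World frame = base frame: x ahead of the robot, y to its left, z up, the work surface at z = 0. Lengths are in m, angles in rad, forces in N, time in s.
With the tool pointing down it reaches from about 0.35 to 0.725 m from the base axis. Payload 6 kg.
Tool frame: the origin (TCP) lies at the very end of the fingers, on their centre line; the grasp point (between the pads) lies 19 mm behind it; z points along the fingers, y is the line along which they close (so a half turn about z gives the same grasp; the last joint's range is limited). The gripper opens to 85 mm and grips with 20 to 120 N. Pads are 22 mm wide; open, the fingers measure 114 mm over their backs; the gripper's body (76 mm by 85 mm) begins 54 mm behind the grasp point. The pads swing forward as they close: fully open they stand 13 mm farther back than shut.
Start: joints at [1.61, 0.04, 0.085, 0, -1.615, -0.334], TCP at [0.174, 0.574, 0.209] pointing down, gripper open.
Joint ranges: [-2.56, 2.56], [-1.29, 2.01], [-1.08, 1.49], [-3.29, 1.98], [-2.81, -0.18], [-2.99, 2.99]. Speed limits (rad/s): [2.57, 2.57, 3.01, 3.14, 3.14, 3.14].

### API

Orientations are given as a unit quaternion [w, x, y, z].
In Python, from rig import * gives the robot as it stands.
- The arm moves only by the tool step_arm, never from a script. Its argument "steps" is a list of rows, each a list of 6 numbers: the shift along the tool's x, y, z in m, then the turn, a rotation vector about the tool's x, y, z in rad. A call has exactly 5 rows; each row shifts and turns the commanded pose from where the row before left it, along the tool's axes as they then stand; what a row does not reach is not made up. A row lasts 1/8 s, in which the tool goes at most 62.5 mm and 10.7 degrees, less where a joint would pass 70% of its speed; a pose out of reach is approached as far as the arm can. A call with a gripper value outside its range is refused whole. "gripper" is the closure, from 0 (fully open) to 1 (shut), set as the call begins (left out, the last holds). The fingers move at their own pace and stop on an object; "force" is the grip in N (left out, the last holds). Time passes only in rows, so rows that do not move let the fingers close, or fill a call up. It gives the time, the measured TCP pose, the force, the opening and the grip force at its end, in the units of the state.
- state(): the state, without advancing time (a new reading comes with each control period).
- snapshot(name): name is "side" or "top" or "wrist"; returns (picture, depth): 400x640x3 uint8, blue, green, red; 400x640 float32, m along the optical axis (not along the pixel's ray), 0 where there is no reading.
- calibration(name): a dict with "K" (3x3 intrinsics, pixels), "R" (3x3) and "t" (3): a world point X has camera coordinates R X + t. Camera axes: x right, y down, z forward; pixel columns grow to the right and rows downward; lengths in m; the calibration is good to about 2 mm. A picture is of the moment at which its call begins: read the wrist's pose just before it. calibration takes no time and is no camera call; for the wrist camera it gives the pose at the moment of the call.
- finish_job(): hands the job in; it is judged then, once.
The state is a dict: "time_s": time; "q": joint angles; "dq": joint speeds; "effort": joint torques, N m; "eef_pos": TCP position; "ee_rot": TCP orientation; "wrist_force": force on the tool from outside, world axes, zero at the start; "wrist_torque": the same for the moment, N m; "gripper_width": finger opening in m; "gripper_force": force on a finger pad.
Only numpy, scipy, OpenCV 4.12 (cv2) and the standard library are available. Lean on these libraries where they do the work, as an engineer would, in place of code of your own. Each camera call takes 0.05 s, during which the arm holds its last target. There are 200 camera calls.

### The job

Two fat white-barrelled markers have been left standing on their caps on the lab bench. Put them away cap end down in the empty white caddy under the wire shelf, one in each of its two compartments, so that each rests on the bottom. Leave the caddy where it stands, and do not disturb the full instrument pot or anything else on the bench.

Things in the scene. Friction and masses are not known exactly. Their poses are not given: they have to be found in the camera images.
- marker_a: fat round marker pen, white barrel, black flat-ended cap, a black band and white plug at the other end; 138 mm long, 18 mm diameter, about 35 g, balanced at mid-length. It starts upright, standing on its cap on the bench. Origin: centre of the cap's flat end; z runs along the pen from cap to plug. The cap is 46 mm long with a 3 mm clip at its side. Both markers are alike; either may go in either compartment
- marker_b: fat round marker pen, white barrel, black flat-ended cap, a black band and white plug at the other end; 138 mm long, 18 mm diameter, about 35 g, balanced at mid-length. It starts upright, standing on its cap on the bench. Origin: centre of the cap's flat end; z runs along the pen from cap to plug. The cap is 46 mm long with a 3 mm clip at its side. Both markers are alike; either may go in either compartment
- caddy: empty white plastic caddy, loose, 0.5 kg, under the wire shelf: open-topped box 74 mm (x) by 112 mm (y) outside, 95 mm high, walls and floor 4 mm, a 4 mm wall across its middle making two equal compartments, each 66 mm (x) by 50 mm (y) inside. Origin: centre of its underside; x points away from the robot into the shelf, y left, z up
- mouth_left (a point): centre of the open top of the caddy's left (+y) compartment, level with the rim, 95 mm over the bench, 27 mm from the caddy's middle; axes as the caddy's
- mouth_right (a point): centre of the open top of the caddy's right (-y) compartment, level with the rim, 95 mm over the bench, 27 mm from the caddy's middle; axes as the caddy's
- shelf: fixed wire shelf over caddy and pot, 180 mm deep (x), 720 wide (y), underside 300 mm above the bench, guard wires to 338 mm at front and back edges, stock on it to 430 mm, 55 mm or more behind the front edge; white posts (390 mm) at its ends only. Origin: on the bench below its middle; x points away from the robot, y along the shelf.
- shelf_front (a point): middle of the lower front edge of the wire shelf, 300 mm above the bench, 90 mm before the shelf's middle; axes as the shelf's. The caddy's middle lies 65 to 80 mm behind this edge, so a gripper pointing straight down cannot get above it
- pot: round metal pot, 74 mm diameter, 98 mm high, full of scissors, forceps and a spatula that stand up to about 185 mm high and lean out no more than 15 mm; it stands under the same shelf, 160 to 220 mm (middle to middle) to the left or right of the caddy. Not part of the job. Origin: centre of its underside
- tube50: pale plastic tube with a blue screw cap standing on the bench between the markers, 29 mm diameter (cap 35 mm), 114 mm high. Not a marker; not part of the job. Origin: centre of its underside
- bottle: amber bottle, 62 mm diameter, 130 mm high, on the bench to the left. Not part of the job. Origin: centre of its underside
- tipbox: grey box with clear lid, 125 by 85 by 63 mm high, on the bench to the right. Not part of the job. Origin: centre of its underside
- timer: flat white timer, 60 by 72 by 19 mm high, on the bench near the robot. Not part of the job. Origin: centre of its underside
- tuberack: low white rack of tiny tubes, 68 by 150 by 27 mm high, on the bench near the robot. Not part of the job. Origin: centre of its underside
- coverslips: small cardboard carton, 60 by 75 by 30 mm high, under the shelf. Not part of the job. Origin: centre of its underside
Not all that is in view belongs to the job. What is shaped like the marker_a but green or yellow is not meant. What is shaped like the caddy but red is not meant.

How it is judged:
At the end, for the whole second after the job is handed in: One marker stands in each compartment of the caddy, cap end down: the cap's end is between the compartment's walls and less than 30 mm above the caddy's underside, the marker leans less than 43 degrees from upright and is at rest. The caddy stands upright within 40 mm of where it was (((x of marker_a in the frame of caddy between -0.036 and 0.036 m and y of marker_a in the frame of caddy between 0 and 0.055 m and z of each of marker_a, marker_b in the frame of caddy below 0.03 m and angle between each of marker_a, marker_b's own z axis and vertical below 0.75 rad and x of marker_b in the frame of caddy between -0.036 and 0.036 m and y of marker_b in the frame of caddy between -0.055 and 0 m) or (x of marker_a in the frame of caddy between -0.036 and 0.036 m and y of marker_a in the frame of caddy between -0.055 and 0 m and z of each of marker_a, marker_b in the frame of caddy below 0.03 m and angle between each of marker_a, marker_b's own z axis and vertical below 0.75 rad and x of marker_b in the frame of caddy between -0.036 and 0.036 m and y of marker_b in the frame of caddy between 0 and 0.055 m)) and linear speed of each of marker_a, marker_b below 0.03 m/s and angle between caddy's own z axis and vertical below 0.1 rad and distance of caddy from where it was at the start of the episode below 0.04 m); the robot touches nothing.
It fails at once if the caddy is shifted more than 40 mm from where it stood, or tipped more than 17 degrees (distance of caddy from where it was at the start of the episode above 0.04 m or angle between caddy's own z axis and vertical above 0.3 rad).
It fails at once if the full instrument pot is shifted more than 40 mm or knocked over (distance of pot from where it was at the start of the episode above 0.04 m or angle between pot's own z axis and vertical above 0.5 rad).
It fails at once if the tube or the bottle is shifted more than 40 mm or knocked over (distance of any of tube50, bottle from where it was at the start of the episode above 0.04 m or angle between any of tube50, bottle's own z axis and vertical above 0.5 rad).
It fails at once if the tip box, timer, microtube rack or small carton is shifted more than 40 mm or tipped (distance of any of tipbox, timer, tuberack, coverslips from where it was at the start of the episode above 0.04 m or angle between any of tipbox, timer, tuberack, coverslips's own z axis and vertical above 0.5 rad).
It also fails if it takes over 53 s, if anything falls off the work surface, if the arm or the gripper's body presses on something with over 40 N, if the wrist force passes 120 N, or if a joint passes its speed limit or range.

## Working session

There is one attempt and no reset: what is moved stays moved. The work goes in short steps, Python scripts to look and compute and a tool call to move; the robot and the scene stay as the last step left them, time stands still between calls to the robot, and variables do not carry over. Pictures are saved under pics/ and viewed, at most 12 in all, crops included, and the job is handed in when it is done.

Besides the shell and the picture viewer there is one more tool, called after "Call:" as name([rows], argument=value, ...), one row to a line, values as JSON. step_arm: Moves the arm, as the interface text tells. Its arguments: {"type":"object","properties":{"steps":{"type":"array"},"gripper":{"type":"number"},"force":{"type":"number"}},"required":["steps"]}

```bash
mkdir -p pics; python3 - <<'E'
from rig import *
import cv2,numpy as np
s=state();print(s['time_s'],s['eef_pos'],s['ee_rot'])
for n in('top','side'):
    p,d=snapshot(n);c=calibration(n);np.savez(f'{n}0.npz',p=p,d=d,**c);cv2.imwrite(f'pics/{n}0.png',p)
    print(n,c['K'].tolist(),(-c['R'].T@c['t']).round(3),c['R'].round(2).tolist())
E
```

```text
0.0 [0.17412116 0.57378581 0.20797496] [ 8.86439066e-04  9.89159476e-01 -1.46842558e-01 -8.59845430e-05]
top [[396.87582770875605, 0.0, 312.78912562544684], [0.0, 396.87582770875605, 194.38971363802918], [0.0, 0.0, 1.0]] [0.308 0.002 1.343] [[-0.0, -1.0, 0.03], [-0.99, -0.0, -0.14], [0.14, -0.03, -0.99]]
side [[362.2512001198231, 0.0, 316.42511554105744], [0.0, 362.2512001198231, 202.68812960076076], [0.0, 0.0, 1.0]] [ 0.048 -0.473  0.891] [[0.74, -0.68, -0.0], [-0.51, -0.55, -0.66], [0.44, 0.49, -0.75]]
```

View pics/top0.png

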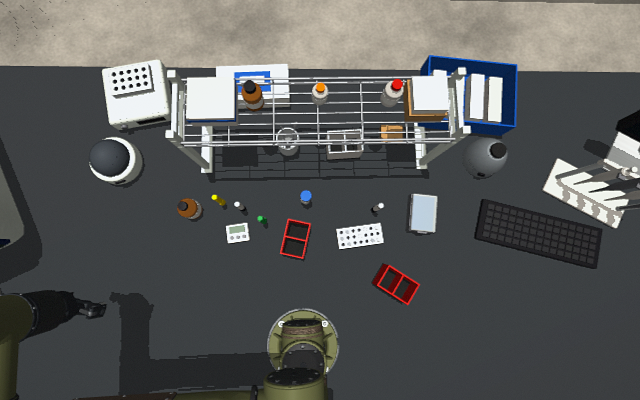

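View pics/side0.png

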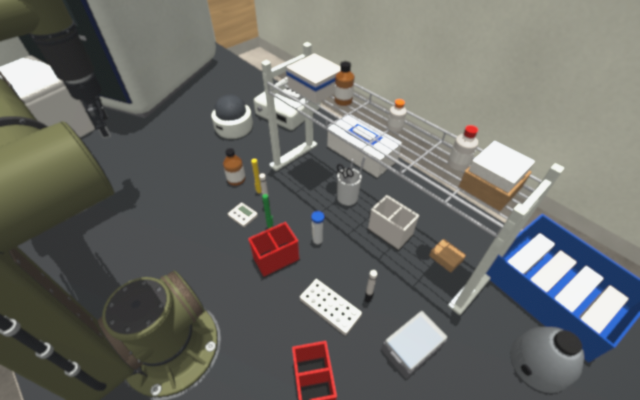

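Top view candidates: white-topped pens at (238,206) and (380,206), yellow pen (215,198) and green pen (262,219) not meant. Caddies: white at (345,143) under the shelf, and red ones at (296,238) and (396,284), not meant. I'll check these with crops and measure.

```bash
cat > h.py <<'E'
import numpy as np,cv2
def cloud(f):
    z=np.load(f);K,R,t,d,p=z['K'],z['R'],z['t'],z['d'],z['p']
    v,u=np.mgrid[:400,:640];c=np.stack([(u-K[0,2])/K[0,0]*d,(v-K[1,2])/K[1,1]*d,d],-1)
    return (c-t)@R,p,d>0
E
python3 - <<'E'
from h import *
for f in('top','side'):
    X,p,ok=cloud(f+'0.npz');np.save(f+'X.npy',X)
    if f=='top':
        for n,(u0,u1,v0,v1) in dict(A=(228,250,196,216),B=(368,388,196,218),yel=(207,228,192,208),grn=(254,270,212,228),tube=(296,316,186,210),caddy=(322,366,124,162),pot=(272,302,124,158)).items():
            r=X[v0:v1,u0:u1].reshape(-1,3);m=(r[:,2]>(.085 if n=='caddy' else .05))&(r[:,2]<.25)&ok[v0:v1,u0:u1].ravel();q=r[m]
            print(n,len(q),'min',q.min(0).round(3),'max',q.max(0).round(3),'mean top',q[q[:,2]>q[:,2].max()-.012].mean(0).round(3))
    else:
        a=X;m=ok&(a[...,0]>.5)&(a[...,0]<.85)&(a[...,1]>-.25)&(a[...,1]<0.0)&(a[...,2]>.085)&(a[...,2]<.105)
        q=a[m];print('caddy side',len(q),q.min(0).round(3),q.max(0).round(3), cv2.minAreaRect((q[:,:2]*1000).astype(np.float32)))
    h=ok&(X[...,2]>.285)&(X[...,2]<.35)&(X[...,0]<.75)&(X[...,0]>.45)
    print('shelf front',[ (c,np.percentile(X[h&(abs(X[...,1]-c)<.02)][:,0],[1,5,50]).round(3)) for c in(-.2,-.1,0,.1)])
p=cv2.imread('pics/top0.png');s=cv2.imread('pics/side0.png')
a=cv2.resize(p[120:230,200:400],(800,440),interpolation=cv2.INTER_CUBIC)
cv2.imwrite('pics/crop1.png',a)
E
```

```text
A 51 min [0.435 0.194 0.051] max [0.45  0.21  0.143] mean top [0.444 0.202 0.135]
B 53 min [ 0.432 -0.244  0.05 ] max [ 0.447 -0.23   0.14 ] mean top [ 0.439 -0.237  0.135]
yel 54 min [0.457 0.263 0.055] max [0.471 0.278 0.14 ] mean top [0.464 0.271 0.134]
grn 41 min [0.393 0.123 0.063] max [0.407 0.139 0.141] mean top [0.401 0.131 0.136]
tube 111 min [ 0.457 -0.023  0.051] max [0.491 0.009 0.119] mean top [ 0.474 -0.008  0.112]
caddy 179 min [ 0.614 -0.193  0.085] max [ 0.696 -0.079  0.099] mean top [ 0.656 -0.134  0.092]
pot 228 min [0.625 0.016 0.05 ] max [0.697 0.087 0.157] mean top [0.671 0.028 0.152]
shelf front [(-0.2, array([0.589, 0.591, 0.65 ])), (-0.1, array([0.587, 0.588, 0.646])), (0, array([0.585, 0.585, 0.616])), (0.1, array([0.583, 0.584, 0.671]))]
caddy side 358 [ 0.613 -0.194  0.085] [ 0.696 -0.077  0.099] ((655.2492065429688, -135.5886993408203), (79.16429901123047, 113.3345718383789), 4.6673688888549805)
shelf front [(-0.2, array([0.588, 0.589, 0.649])), (-0.1, array([0.586, 0.587, 0.646])), (0, array([0.585, 0.585, 0.643])), (0.1, array([0.582, 0.583, 0.684]))]
```

View pics/crop1.png

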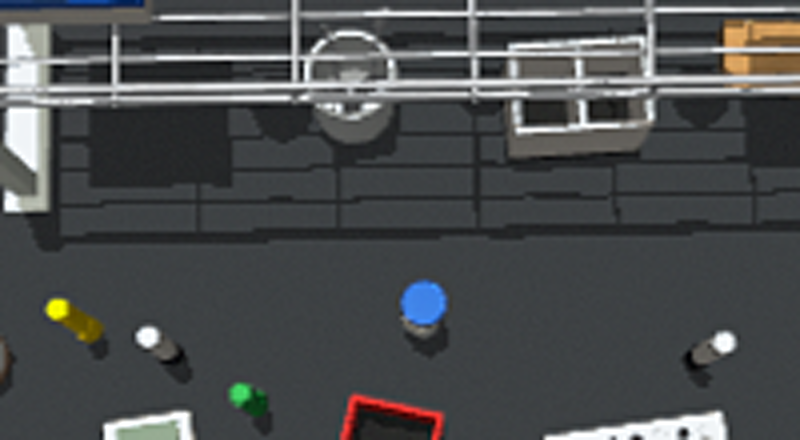

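Crop confirms white markers at crop pixels (148,337) and (723,343), and the white two-compartment caddy at (582,85). A ≈ (0.445, 0.202), B ≈ (0.440, -0.237), heights 0.138 as expected. Caddy ≈ (0.655, -0.135), yaw about 4°, and the shelf front is at x≈0.588, 67 mm ahead of the caddy's middle, as stated. Next I need the arm's reach with a tilted tool.

```bash
cat >> h.py <<'E'
from scipy.spatial.transform import Rotation as Ro, Slerp
def rot(r): # [w,x,y,z]
    return Ro.from_quat([r[1],r[2],r[3],r[0]])
def aim(az,pitch): # degrees; tool z at azimuth az, pitch below horizontal, y horizontal
    a,p=np.radians([az,pitch]);z=np.array([np.cos(a)*np.cos(p),np.sin(a)*np.cos(p),-np.sin(p)])
    y=np.array([np.sin(a),-np.cos(a),0]);return Ro.from_matrix(np.stack([np.cross(y,z),y,z],1))
def rows(p,R,wps,back=0):
    """wps: (pos, R, n). pos is grasp-like point `back` behind TCP"""
    off=np.array([0,0,back])
    for P,Q,n in wps:
        g=p-R.apply(off);sl=Slerp([0,1],Ro.concatenate([R,Q]))
        for i in range(1,n+1):
            R2=sl(i/n);p2=g+(np.array(P)-g)*i/n+R2.apply(off)
            print(np.r_[R.inv().apply(p2-p),(R.inv()*R2).as_rotvec()].round(3).tolist());p,R=p2,R2
        print('-')
E
cat > go.py <<'E'
from rig import *
from h import *
s=state();P=np.array(s['eef_pos']);R=rot(s['ee_rot'])
open('log.txt','a').write(repr([list(map(float,s['q'])),P.tolist(),R.as_matrix().tolist()])+'\n')
E
python3 - <<'E'
from go import *
rows(P,R,[((.30,.32,.30),aim(24,50),15)])
E
```

```text
[0.013, 0.014, -0.006, 0.017, 0.045, -0.046]
[0.013, 0.014, -0.006, 0.017, 0.045, -0.046]
[0.012, 0.015, -0.005, 0.017, 0.045, -0.046]
[0.012, 0.015, -0.005, 0.017, 0.045, -0.046]
[0.011, 0.016, -0.005, 0.017, 0.045, -0.046]
[0.011, 0.016, -0.005, 0.017, 0.045, -0.046]
[0.01, 0.016, -0.005, 0.017, 0.045, -0.046]
[0.01, 0.017, -0.004, 0.017, 0.045, -0.046]
[0.009, 0.017, -0.004, 0.017, 0.045, -0.046]
[0.008, 0.017, -0.004, 0.017, 0.045, -0.046]
[0.008, 0.018, -0.004, 0.017, 0.045, -0.046]
[0.007, 0.018, -0.004, 0.017, 0.045, -0.046]
[0.007, 0.018, -0.004, 0.017, 0.045, -0.046]
[0.006, 0.019, -0.004, 0.017, 0.045, -0.046]
[0.005, 0.019, -0.004, 0.017, 0.045, -0.046]
-
```

Call:
step_arm([
  [0.019, 0.022, -0.009, 0.026, 0.068, -0.069],
  [0.018, 0.022, -0.008, 0.026, 0.068, -0.069],
  [0.017, 0.023, -0.008, 0.026, 0.068, -0.069],
  [0.016, 0.024, -0.008, 0.026, 0.068, -0.069],
  [0.015, 0.025, -0.007, 0.026, 0.068, -0.069],
], gripper=0.3, force=40)

```text
time_s: 0.72
eef_pos: [0.2346, 0.4442, 0.2551]
ee_rot: [-0.039, 0.983, 0.028, 0.177]
wrist_force: [-0.2, -0.3, -1.0]
gripper_width: 0.0593
gripper_force: 0.0
```

```bash
python3 -c "
from go import *
print(s['q'],P,R.as_matrix().round(2).tolist())"
```

```text
[ 1.76259345 -0.42618811 -0.40440587  0.36382645 -1.5723311  -0.13102986] [0.23460203 0.44423951 0.25507693] [[0.94, 0.07, 0.35], [0.04, -1.0, 0.09], [0.35, -0.07, -0.93]]
```

Call:
step_arm([
  [0.013, 0.025, -0.006, 0.026, 0.068, -0.069],
  [0.012, 0.026, -0.006, 0.026, 0.068, -0.069],
  [0.011, 0.027, -0.006, 0.026, 0.068, -0.069],
  [0.01, 0.027, -0.006, 0.026, 0.068, -0.069],
  [0.008, 0.028, -0.006, 0.026, 0.068, -0.069],
])

```text
time_s: 1.35
eef_pos: [0.2961, 0.3183, 0.2994]
ee_rot: [-0.075, 0.915, 0.199, 0.342]
wrist_force: [-0.4, -0.0, 0.7]
gripper_width: 0.0595
gripper_force: 0.0
```

```bash
python3 - <<'E'
from go import *
print(s['time_s'],s['q'],P,R.as_matrix().round(2).tolist(),s['gripper_width'])
L=[eval(l) for l in open('log.txt')]
# wrist-centre test: find joint chain assuming PUMA-like: fit generic
from scipy.optimize import least_squares
# generic product of exponentials with axes: q1 z; q2,q3 lateral y; q4 along forearm; q5 lateral; q6 tool z
print(len(L))
for q,p,m in L: print(np.round(q,3),np.round(p,3),'tool z az/el',np.degrees([np.arctan2(m[1][2],m[0][2]),np.arcsin(m[2][2])]).round(1))
E
```

```text
1.35 [ 1.93268437 -1.04051399 -0.86749569  0.71604912 -1.65588643  0.16332446] [0.29613223 0.31830503 0.29944436] [[0.69, 0.42, 0.6], [0.31, -0.91, 0.27], [0.66, -0.0, -0.76]] 0.059520480039985446
3
[ 1.61   0.041  0.084 -0.    -1.616 -0.334] [0.174 0.574 0.208] tool z az/el [-102.2  -89.9]
[ 1.763 -0.426 -0.404  0.364 -1.572 -0.131] [0.235 0.444 0.255] tool z az/el [ 14.  -69.1]
[ 1.933 -1.041 -0.867  0.716 -1.656  0.163] [0.296 0.318 0.299] tool z az/el [ 24.7 -49. ]
```

```bash
cat > kin.py <<'E'
from h import *
from scipy.optimize import least_squares
C=np.array([[0,0,1],[-1,0,0],[0,-1,0]],float) # columns: tool x=-ly,y=-lz,z=lx
E=lambda ax,a:Ro.from_euler(ax,a)
LO=np.array([-2.56,-1.29,-1.08,-3.29,-2.81,-2.99]);HI=np.array([2.56,2.01,1.49,1.98,-.18,2.99])
S=[1,1]
def fk(q,k):
    h,x0,d,L2,a,L3,t=k
    A=E('z',q[0]);B=A*E('y',q[1]);D=B*E('y',-q[2]);W=D*E('x',S[0]*q[3])*E('y',-q[4])*E('x',S[1]*q[5])
    return A.apply([x0,d,h])+B.apply([0,0,L2])+D.apply([L3,0,a])+W.apply([t,0,0]), W*Ro.from_matrix(C)
def load(): return [eval(l) for l in open('log.txt')]
def fit():
    L=load();best=None
    for S[0] in(1,-1):
        for S[1] in(1,-1):
            f=lambda k:np.concatenate([fk(q,k)[0]-p for q,p,m in L]+[.02*(np.array([0,-.2,0,0,0,0,0])*0+np.array(k)-[.35,0,-.197,.4,0,.43,.2])*.05])
            e=sum((fk(q,np.ones(7))[1].inv()*Ro.from_matrix(m)).magnitude() for q,p,m in L)
            r=least_squares(f,[.35,0,-.197,.4,0,.43,.2])
            if best is None or e<best[0]: best=(e,r.cost,S[:],r.x)
    S[:]=best[2];return best
def ik(p,R,k,q0):
    f=lambda q:np.r_[(fk(q,k)[0]-p)*10,(fk(q,k)[1].inv()*R).as_rotvec()*3]
    r=least_squares(f,np.clip(q0,LO+.01,HI-.01),bounds=(LO,HI));return r.x,np.linalg.norm(fk(r.x,k)[0]-p),np.degrees((fk(r.x,k)[1].inv()*R).magnitude())
E
python3 - <<'E'
from kin import *
b=fit();print(b[0],b[1],b[2],b[3].round(3))
for q,p,m in load(): print((fk(q,b[3])[0]-p).round(4))
E
```

```text
9.599186339714353e-16 0.001958003954896312 [-1, -1] [-0.076 -0.585 -0.195  0.364  0.23   1.137  0.314]
[-0.0013 -0.0121  0.0445]
[-0.0103  0.0081 -0.0383]
[ 0.0089  0.0056 -0.0062]
```

```bash
sed -i 's/h,x0,d,L2,a,L3,t=k/h,x0,d,L2,a,L3,t,b,lw=k/; s/B.apply(\[0,0,L2\])/B.apply([b,0,L2])/; s/W.apply(\[t,0,0\])/(D*E("x",S[0]*q[3])*E("y",-q[4])).apply([0,0,lw])+W.apply([t,0,0])/; s/np.ones(7)/np.ones(9)/; s/np.array(\[0,-.2,0,0,0,0,0\])\*0+//; s/\[.35,0,-.197,.4,0,.43,.2\]/[.35,0,-.197,.4,0,.43,.2,0,0]/g; s/\.02\*(/.001*(/' kin.py
python3 - <<'E'
from kin import *
b=fit();print(b[0],b[1],b[2],b[3].round(3))
for q,p,m in load(): print((fk(q,b[3])[0]-p).round(4))
E
```

```text
9.599186339714353e-16 4.6328836706743146e-10 [-1, -1] [ 0.362  0.235 -0.196  0.359 -0.197  0.584  0.334  0.175 -0.45 ]
[ 0. -0.  0.]
[-0. -0. -0.]
[0. 0. 0.]
```

```bash
python3 - <<'E'
from go import *
rows(P,R,[((.35,.20,.27),aim(5,45),5)])
E
```

```text
[-0.004, 0.026, 0.004, -0.047, 0.014, 0.05]
[-0.003, 0.026, 0.006, -0.047, 0.014, 0.05]
[-0.001, 0.026, 0.007, -0.047, 0.014, 0.05]
[-0.0, 0.025, 0.008, -0.047, 0.014, 0.05]
[0.001, 0.025, 0.009, -0.047, 0.014, 0.05]
-
```

Call:
step_arm([
  [-0.004, 0.026, 0.004, -0.047, 0.014, 0.05],
  [-0.003, 0.026, 0.006, -0.047, 0.014, 0.05],
  [-0.001, 0.026, 0.007, -0.047, 0.014, 0.05],
  [0, 0.025, 0.008, -0.047, 0.014, 0.05],
  [0.001, 0.025, 0.009, -0.047, 0.014, 0.05],
])

```text
time_s: 1.98
eef_pos: [0.3503, 0.1996, 0.2694]
ee_rot: [-0.016, 0.923, 0.037, 0.382]
wrist_force: [0.2, 0.1, -0.4]
gripper_width: 0.06
gripper_force: 0.0
```

```bash
python3 - <<'E'
import go
from kin import *
b=fit();print(b[1],b[3].round(3))
for q,p,m in load(): print(np.round(q,3),(fk(q,b[3])[0]-p).round(4))
E
```

```text
7.968271224802183e-05 [ 0.302 -0.034 -0.202  0.364 -0.178  0.477  0.293  0.152 -0.049]
[ 1.61   0.041  0.084 -0.    -1.616 -0.334] [0.005  0.0008 0.0014]
[ 1.763 -0.426 -0.404  0.364 -1.572 -0.131] [-0.009  -0.0023 -0.0012]
[ 1.933 -1.041 -0.867  0.716 -1.656  0.163] [ 0.0004  0.0012 -0.0023]
[ 1.933 -1.041 -0.867  0.716 -1.656  0.163] [ 0.0004  0.0012 -0.0023]
[ 1.856 -1.203 -1.031  0.799 -1.836 -0.022] [ 0.0031 -0.0012  0.0045]
```

```bash
python3 - <<'E'
from kin import *
b=fit();print(b[0])
k=b[3]
for q,p,m in load(): print(np.degrees((fk(q,k)[1].inv()*Ro.from_matrix(m)).as_rotvec()).round(2))
from scipy.optimize import linear_sum_assignment
# linear regression with all link vectors
L=load();A=[];y=[]
for q,p,m in L:
    M1=E('z',q[0]);B=M1*E('y',q[1]);D=B*E('y',-q[2]);F=D*E('x',S[0]*q[3]);G=F*E('y',-q[4]);W=Ro.from_matrix(m)
    cols=[[0,0,1],M1.apply([1,0,0]),M1.apply([0,1,0]),B.apply([1,0,0]),B.apply([0,0,1]),D.apply([1,0,0]),D.apply([0,0,1]),W.apply([0,0,1])]
    A.append(np.array(cols).T);y.append(p)
A=np.concatenate(A);y=np.concatenate(y)
print(np.linalg.svd(A)[1].round(3));x=np.linalg.lstsq(A,y,rcond=None);print(x[0].round(3),(A@x[0]-y).round(4))
E
```

```text
1.8778627828952907e-15
[-0. -0. -0.]
[ 0. -0. -0.]
[ 0. -0. -0.]
[ 0. -0. -0.]
[ 0. -0.  0.]
[4.256 3.791 2.422 0.912 0.792 0.434 0.05  0.05 ]
[ 0.286 -0.062 -0.202  0.153  0.361  0.455 -0.167  0.285] [ 0.0059  0.0001  0.0004 -0.011  -0.002  -0.0004 -0.0011  0.0003 -0.0003
 -0.0011  0.0003 -0.0003  0.0072  0.0008  0.0006]
```

```bash
python3 - <<'E'
from kin import *
fit();L=load()
def test(extra):
    A=[];y=[]
    for q,p,m in L:
        M1=E('z',q[0]);B=M1*E('y',q[1]);D=B*E('y',-q[2]);F=D*E('x',S[0]*q[3]);G=F*E('y',-q[4]);W=Ro.from_matrix(m)
        c={'Fy':F.apply([0,1,0]),'Fz':F.apply([0,0,1]),'Gz':G.apply([0,0,1]),'Wx':W.apply([1,0,0]),'Wy':W.apply([0,1,0]),'X':[1,0,0],'Y':[0,1,0]}
        cols=[[0,0,1],M1.apply([0,1,0]),B.apply([0,0,1]),D.apply([1,0,0]),D.apply([0,0,1]),W.apply([0,0,1])]+[c[e] for e in extra]
        A.append(np.array(cols).T);y.append(p)
    A=np.concatenate(A);y=np.concatenate(y);x=np.linalg.lstsq(A,y,rcond=None);print(extra,x[0].round(3),abs(A@x[0]-y).max().round(4))
for e in(['X'],['Fy'],['Fz'],['Gz'],['Wx','Wy'],['X','Y'],['Fy','Fz'],['Fy','X']): test(e)
E
```

```text
['X'] [0.049 0.286 0.224 0.582 0.302 0.357 0.472] 0.0397
['Fy'] [ 0.154 -0.     0.4    0.551  0.     0.369 -0.196] 0.0
['Fz'] [-0.48  -0.183  0.253  0.55   0.796  0.407  0.08 ] 0.0566
['Gz'] [-0.359 -0.18   0.294  0.776  0.658  0.361 -0.225] 0.0569
['Wx', 'Wy'] [-0.19  -0.023  0.432  0.656  0.283  0.334  0.198  0.046] 0.0219
['X', 'Y'] [ 0.107  0.115  0.295  0.786  0.225  0.419  0.318 -0.214] 0.033
['Fy', 'Fz'] [ 0.154 -0.     0.4    0.551  0.     0.369 -0.196  0.   ] 0.0
['Fy', 'X'] [ 0.154 -0.     0.4    0.551  0.     0.369 -0.196 -0.   ] 0.0
```

```bash
python3 - <<'E'
s=open('kin.py').read()
import re
i=s.index('def fk');j=s.index('def load')
s=s[:i]+'''def fk(q,k=None):
    A=E('z',q[0]);B=A*E('y',q[1]);D=B*E('y',-q[2]);F=D*E('x',-q[3]);W=F*E('y',-q[4])*E('x',-q[5])
    return np.array([0,0,.154])+B.apply([0,0,.4])+D.apply([.551,0,0])+F.apply([0,-.196,0])+W.apply([.369,0,0]), W*Ro.from_matrix(C)
'''+s[s.index('def load'):s.index('def fit')]+s[s.index('def ik'):].replace(',k,q0)',',q0)').replace(',k)',')')
open('kin.py','w').write(s)
E
cat > scan.py <<'E'
from kin import *
rng=np.random.default_rng(0)
q=load()[-1][0];print((fk(q)[0]-load()[-1][1]).round(4))
seeds=[q]+[l[0] for l in load()[:3]]+[[a,.5,.3,b,-1.2,c] for a in(-.5,.3,1.2) for b in(-1.2,0,1) for c in (-1.3,1.3)]
def sc(name,g,azs,pits):
    for az in azs:
        o=[]
        for pi in pits:
            R=aim(az,pi);b=None
            for s in seeds:
                r=ik(np.array(g)+R.apply([0,0,.019]),R,s)
                if r[1]<.001 and r[2]<.3:
                    mar=np.minimum(r[0]-LO,HI-r[0]).min()
                    if b is None or mar>b[0]: b=(mar,r[0])
            o.append((pi,None if b is None else (round(b[0],2),b[1].round(2).tolist())))
        print(name,az,*[x for x in o if x[1]],sep='\n   ')
E
timeout 500 python3 - <<'E'
from scan import *
sc('A',(.445,.202,.12),(-60,-30,0,24),(15,30,45,60))
sc('B',(.440,-.237,.12),(-28,0,30,60),(15,30,45,60))
sc('P',(.657,-.16,.22),(-14,0,20),(15,30))
E
```

```text
[-0.0003 -0.0005 -0.0002]
A
   -60
   (15, (np.float64(0.43), [1.31, 0.23, -0.65, 0.78, -1.82, -1.08]))
   (30, (np.float64(0.45), [1.29, 0.06, -0.63, 0.68, -1.71, -0.98]))
   (45, (np.float64(0.48), [1.23, -0.08, -0.6, 0.57, -1.61, -0.85]))
   (60, (np.float64(0.53), [1.14, -0.18, -0.55, 0.42, -1.53, -0.71]))
A
   -30
   (30, (np.float64(0.01), [1.38, -0.37, -1.07, 0.97, -1.46, -0.76]))
   (45, (np.float64(0.13), [1.32, -0.45, -0.95, 0.76, -1.39, -0.54]))
   (60, (np.float64(0.28), [1.2, -0.46, -0.8, 0.53, -1.35, -0.3]))
A
   0
   (60, (np.float64(0.12), [1.17, -0.73, -0.96, 0.52, -1.18, 0.24]))
A
   24
   (60, (np.float64(0.12), [1.06, -0.85, -0.96, 0.35, -1.05, 0.82]))
B
   -28
   (60, (np.float64(0.14), [0.11, -0.8, -0.94, 0.34, -1.02, 0.86]))
B
   0
   (30, (np.float64(0.12), [-0.39, -1.01, -0.96, -0.54, -0.69, 2.2]))
   (45, (np.float64(0.19), [-0.21, -0.9, -0.89, -0.2, -0.82, 1.86]))
   (60, (np.float64(0.35), [-0.15, -0.68, -0.73, -0.09, -1.01, 1.75]))
B
   30
   (15, (np.float64(0.15), [-1.1, -0.11, -0.4, -1.3, -1.55, -2.84]))
   (45, (np.float64(0.09), [-0.67, -0.37, -0.41, -0.76, -1.27, 2.9]))
   (60, (np.float64(0.39), [-0.42, -0.39, -0.42, -0.44, -1.25, 2.6]))
B
   60
   (15, (np.float64(0.26), [-0.97, 0.28, -0.0, -1.17, -1.91, -2.73]))
   (30, (np.float64(0.17), [-0.86, 0.13, -0.04, -0.99, -1.77, -2.82]))
   (45, (np.float64(0.04), [-0.7, -0.01, -0.1, -0.77, -1.63, -2.95]))
P
   -14
P
   0
   (30, (np.float64(0.07), [0.08, -0.54, -0.82, 0.29, -0.25, 1.25]))
P
   20
   (30, (np.float64(0.42), [-0.32, -0.29, -0.29, -0.82, -0.82, 2.57]))
```

```bash
timeout 550 python3 - <<'E'
from scan import *
sc('A',(.445,.202,.12),(-40,),(25,30,35,40))
sc('B',(.440,-.237,.12),(15,50),(25,35))
sc('P',(.657,-.16,.22),(-60,-45,-30,20,35,50),(15,22))
E
```

```text
[-0.0003 -0.0005 -0.0002]
A
   -40
   (25, (np.float64(0.14), [1.37, -0.15, -0.94, 0.92, -1.58, -0.91]))
   (30, (np.float64(0.16), [1.36, -0.2, -0.92, 0.87, -1.55, -0.85]))
   (35, (np.float64(0.18), [1.35, -0.25, -0.9, 0.82, -1.52, -0.78]))
   (40, (np.float64(0.21), [1.33, -0.28, -0.87, 0.76, -1.49, -0.72]))
B
   15
   (35, (np.float64(0.18), [-0.73, -0.57, -0.61, -0.89, -1.08, 2.81]))
B
   50
   (25, (np.float64(0.15), [-0.94, 0.06, -0.15, -1.09, -1.7, -2.84]))
   (35, (np.float64(0.04), [-0.84, -0.03, -0.17, -0.95, -1.61, -2.95]))
P
   -60
   (15, (np.float64(0.24), [0.27, -0.07, -0.84, 1.55, -1.21, -0.73]))
   (22, (np.float64(0.29), [0.31, -0.1, -0.79, 1.39, -1.17, -0.61]))
P
   -45
   (15, (np.float64(0.06), [0.04, -0.29, -1.02, 1.9, -0.85, -0.75]))
   (22, (np.float64(0.11), [0.13, -0.31, -0.97, 1.64, -0.83, -0.56]))
P
   -30
P
   20
   (22, (np.float64(0.17), [-0.44, -0.28, -0.31, -1.08, -0.85, 2.82]))
P
   35
P
   50
```

```bash
sed -i 's/def aim(az,pitch):/def aim(az,pitch,flip=0):/; s/return Ro.from_matrix(np.stack(\[np.cross(y,z),y,z\],1))/y=-y if flip else y;&/' h.py; sed -i 's/def sc(name,g,azs,pits)/def sc(name,g,azs,pits,flip=0)/; s/R=aim(az,pi);/R=aim(az,pi,flip);/' scan.py
timeout 550 python3 - <<'E'
from scan import *
sc('B',(.440,-.237,.12),(25,40),(20,30),1)
sc('A',(.445,.202,.12),(-40,),(20,30),1)
sc('P',(.657,-.16,.22),(10,20,30,40),(10,15,20),1)
sc('Pleft',(.653,-.11,.22),(20,30),(15,20),1)
E
```

```text
[-0.0003 -0.0005 -0.0002]
B
   25
   (20, (np.float64(0.61), [-1.05, -0.25, -0.47, -1.24, -1.42, 0.18]))
   (30, (np.float64(0.61), [-0.9, -0.35, -0.47, -1.06, -1.31, -0.01]))
B
   40
   (20, (np.float64(0.81), [-1.03, -0.02, -0.27, -1.19, -1.62, 0.29]))
   (30, (np.float64(0.8), [-0.92, -0.12, -0.28, -1.05, -1.53, 0.16]))
A
   -40
   (20, (np.float64(0.12), [1.38, -0.1, -0.96, 0.96, -1.61, 2.18]))
   (30, (np.float64(0.16), [1.36, -0.2, -0.92, 0.87, -1.55, 2.3]))
P
   10
   (10, (np.float64(0.52), [-0.53, -0.37, -0.47, -1.41, -0.7, -0.06]))
   (15, (np.float64(0.43), [-0.4, -0.4, -0.46, -1.19, -0.61, -0.29]))
   (20, (np.float64(0.36), [-0.28, -0.42, -0.46, -0.93, -0.54, -0.55]))
P
   20
   (10, (np.float64(0.73), [-0.64, -0.22, -0.35, -1.45, -0.98, 0.04]))
   (15, (np.float64(0.73), [-0.56, -0.26, -0.33, -1.3, -0.91, -0.11]))
   (20, (np.float64(0.69), [-0.48, -0.28, -0.32, -1.14, -0.87, -0.26]))
P
   30
   (10, (np.float64(0.86), [-0.69, -0.07, -0.22, -1.44, -1.2, 0.09]))
   (15, (np.float64(0.88), [-0.64, -0.11, -0.2, -1.33, -1.15, -0.01]))
   (20, (np.float64(0.9), [-0.57, -0.13, -0.18, -1.21, -1.11, -0.12]))
P
   40
   (10, (np.float64(1.01), [-0.72, 0.08, -0.07, -1.42, -1.39, 0.12]))
   (15, (np.float64(1.02), [-0.67, 0.04, -0.06, -1.32, -1.35, 0.04]))
   (20, (np.float64(1.04), [-0.62, 0.01, -0.04, -1.22, -1.32, -0.03]))
Pleft
   20
   (15, (np.float64(0.63), [-0.44, -0.36, -0.41, -1.26, -0.81, -0.17]))
   (20, (np.float64(0.57), [-0.35, -0.38, -0.4, -1.08, -0.75, -0.36]))
Pleft
   30
   (15, (np.float64(0.79), [-0.55, -0.2, -0.29, -1.32, -1.07, -0.05]))
   (20, (np.float64(0.81), [-0.48, -0.23, -0.27, -1.19, -1.03, -0.17]))
```

```bash
cat > path.py <<'E'
from kin import *
def sim(q,wps,back=.019,show=True):
    """wps: (grasp pos, az, pitch, flip, n)"""
    p,R=fk(q);off=np.array([0,0,back])
    for P,az,pi,fl,n in wps:
        Q=aim(az,pi,fl);g=p-R.apply(off);sl=Slerp([0,1],Ro.concatenate([R,Q]));mar=9;md=0;me=0
        for i in range(1,n+1):
            R2=sl(i/n);p2=g+(np.array(P)-g)*i/n+R2.apply(off)
            q2,e,a=ik(p2,R2,q);md=max(md,(abs(q2-q)/np.array([2.57,2.57,3.01,3.14,3.14,3.14])*8).max());me=max(me,e,a/100);mar=min(mar,np.minimum(q2-LO,HI-q2).min());q=q2
        p,R=fk(q)
        print(P,az,pi,'q',q.round(2),'speed',md.round(2),'err',round(me,4),'margin',round(mar,2),'turn/row',np.degrees(sl.rotvecs if 0 else (0)) )
    return q
E
python3 - <<'E'
from go import *
from path import *
q=s['q']
q=sim(q,[((.43,.215,.27),-40,25,0,8),((.445,.202,.118),-40,25,0,5),((.445,.202,.28),-40,25,0,5),((.42,.10,.31),-15,50,0,5),((.45,-.05,.33),5,50,0,5),((.48,-.11,.30),10,45,0,5),((.55,-.108,.25),10,20,0,5),((.653,-.108,.225),10,20,0,5)])
E
```

```text
(0.43, 0.215, 0.27) -40 25 q [ 1.41 -0.3  -0.78  0.92 -1.79 -0.68] speed 0.36 err 0.0 margin 0.05 turn/row 0.0
(0.445, 0.202, 0.118) -40 25 q [ 1.37 -0.15 -0.94  0.92 -1.58 -0.91] speed 0.13 err 0.0 margin 0.14 turn/row 0.0
(0.445, 0.202, 0.28) -40 25 q [ 1.36 -0.32 -0.79  0.95 -1.76 -0.64] speed 0.15 err 0.0 margin 0.16 turn/row 0.0
(0.42, 0.1, 0.31) -15 50 q [ 1.29 -0.94 -0.83  0.7  -1.64  0.09] speed 0.48 err 0.0 margin 0.21 turn/row 0.0
(0.45, -0.05, 0.33) 5 50 q [ 0.6  -1.06 -0.71  0.33 -1.3   1.07] speed 0.63 err 0.0 margin 0.18 turn/row 0.0
(0.48, -0.11, 0.3) 10 45 q [ 0.2  -0.95 -0.66  0.02 -1.07  1.55] speed 0.27 err 0.0 margin 0.24 turn/row 0.0
(0.55, -0.108, 0.25) 10 20 q [ 0.14 -1.07 -1.   -0.08 -0.42  1.65] speed 0.37 err 0.0 margin 0.08 turn/row 0.0
(0.653, -0.108, 0.225) 10 20 q [ 0.01 -0.56 -0.65 -0.53 -0.31  2.14] speed 0.35 err 0.0 margin 0.12 turn/row 0.0
```

```bash
python3 - <<'E'
from go import *
from path import *
W=[((.435,.21,.275),-40,35,0,5),((.446,.202,.124),-40,35,0,5)]
sim(s['q'],W)
rows(P,R,[(w[0],aim(w[1],w[2]),w[4]) for w in W],.019)
E
```

```text
(0.435, 0.21, 0.275) -40 35 q [ 1.37 -0.35 -0.7   0.82 -1.75 -0.58] speed 0.54 err 0.0 margin 0.08 turn/row 0.0
(0.446, 0.202, 0.124) -40 35 q [ 1.34 -0.25 -0.9   0.82 -1.52 -0.78] speed 0.12 err 0.0 margin 0.18 turn/row 0.0
[0.013, 0.002, 0.015, -0.119, 0.033, 0.1]
[0.013, -0.001, 0.015, -0.119, 0.033, 0.1]
[0.012, -0.004, 0.015, -0.119, 0.033, 0.1]
[0.01, -0.007, 0.014, -0.119, 0.033, 0.1]
[0.009, -0.01, 0.013, -0.119, 0.033, 0.1]
-
[-0.023, -0.0, 0.02, -0.0, 0.0, -0.0]
[-0.023, -0.0, 0.02, 0.0, 0.0, 0.0]
[-0.023, -0.0, 0.02, -0.0, -0.0, -0.0]
[-0.023, -0.0, 0.02, 0.0, 0.0, 0.0]
[-0.023, -0.0, 0.02, -0.0, 0.0, -0.0]
-
```

Call:
step_arm([
  [0.013, 0.002, 0.015, -0.119, 0.033, 0.1],
  [0.013, -0.001, 0.015, -0.119, 0.033, 0.1],
  [0.012, -0.004, 0.015, -0.119, 0.033, 0.1],
  [0.01, -0.007, 0.014, -0.119, 0.033, 0.1],
  [0.009, -0.01, 0.013, -0.119, 0.033, 0.1],
], gripper=0.3)

```text
time_s: 2.6
eef_pos: [0.4474, 0.1993, 0.2645]
ee_rot: [0.158, 0.833, -0.304, 0.434]
wrist_force: [-1.0, 0.9, 1.2]
gripper_width: 0.0594
gripper_force: 0.0
```

```bash
python3 - <<'E'
from go import *
import cv2
c=calibration('wrist');p,d=snapshot('wrist');cv2.imwrite('pics/w1.png',p);np.savez('w1.npz',p=p,d=d,**c)
X,p,ok=cloud('w1.npz')
m=ok&(abs(X[...,0]-.445)<.03)&(abs(X[...,1]-.202)<.03)&(X[...,2]>.05)&(X[...,2]<.16);q=X[m];print(len(q),q.min(0),q.max(0),np.median(q,0))
rows(P,R,[((.446,.202,.124),aim(-40,35),5)],.019);print(P)
E
```

```text
781 [0.43581776 0.1959841  0.05010829] [0.45188098 0.212089   0.13956493] [0.4407477  0.2065034  0.12749068]
[-0.023, -0.0, 0.019, 0.0, 0.0, 0.0]
[-0.023, -0.0, 0.019, 0.0, 0.0, 0.0]
[-0.023, -0.0, 0.019, 0.0, 0.0, 0.0]
[-0.023, -0.0, 0.019, 0.0, 0.0, 0.0]
[-0.023, -0.0, 0.019, 0.0, 0.0, 0.0]
-
[0.44739747 0.19933452 0.26447036]
```

View pics/w1.png

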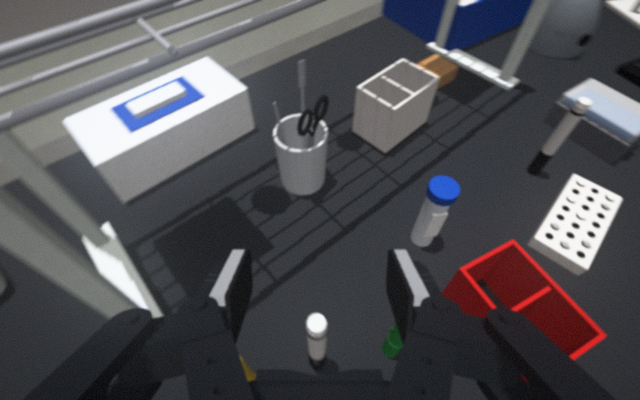

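Wrist view: marker A at (317,330), centred between the fingers. Yellow at (245,368) and green at (393,343) are outside them. The cloud gives its centre as (.444,.204). Descending, then gripping.

Call:
step_arm([
  [-0.023, 0, 0.019, 0, 0, 0],
  [-0.023, 0, 0.019, 0, 0, 0],
  [-0.023, 0, 0.019, 0, 0, 0],
  [-0.023, 0, 0.019, 0, 0, 0],
  [-0.022, 0, 0.018, 0, 0, 0],
])

```text
time_s: 3.28
eef_pos: [0.4551, 0.1919, 0.1162]
ee_rot: [0.157, 0.835, -0.301, 0.433]
wrist_force: [-0.6, 0.0, 0.1]
gripper_width: 0.0595
gripper_force: 0.0
```

Call:
step_arm([
  [0, 0, 0, 0, 0, 0],
  [0, 0, 0, 0, 0, 0],
  [0, 0, 0, 0, 0, 0],
  [0, 0, 0, 0, 0, 0],
  [0, 0, 0, 0, 0, 0],
], gripper=1, force=40)

```text
time_s: 3.9
eef_pos: [0.455, 0.1938, 0.1186]
ee_rot: [0.156, 0.835, -0.301, 0.434]
wrist_force: [-0.7, 0.4, 4.8]
gripper_width: 0.0116
gripper_force: 39.0
```

```bash
python3 - <<'E'
from go import *
from path import *
print(P-R.apply([0,0,.019]),s['gripper_width'],s['gripper_force'])
t=np.radians(18);a=np.radians(10);cap=lambda x,y,z:np.array([x,y,z])+[-.123*np.sin(t)*np.cos(a),-.123*np.sin(t)*np.sin(a),.123*np.cos(t)]
pre=cap(.58,-.108,.135);ab=cap(.662,-.106,.115);dn=cap(.670,-.106,.018)
print(pre,ab,dn)
W=[((.445,.202,.28),-40,35,0,5),((.42,.10,.31),-15,50,0,5),((.45,-.05,.33),5,50,0,5),((.48,-.12,.31),10,40,0,5),(pre,10,17,0,5),(ab,10,17,0,5),(dn,10,17,0,5)]
sim(s['q'],W)
rows(P,R,[(w[0],aim(w[1],w[2]),w[4]) for w in W],.019)
E
```

```text
[0.44300012 0.20370808 0.1295411 ] 0.011588826712403527 39.042123556137085
[ 0.54256835 -0.11460021  0.25197995] [ 0.62456835 -0.11260021  0.23197995] [ 0.63256835 -0.11260021  0.13497995]
(0.445, 0.202, 0.28) -40 35 q [ 1.34 -0.36 -0.7   0.83 -1.73 -0.55] speed 0.12 err 0.0 margin 0.22 turn/row 0.0
(0.42, 0.1, 0.31) -15 50 q [ 1.29 -0.94 -0.83  0.7  -1.64  0.09] speed 0.41 err 0.0 margin 0.25 turn/row 0.0
(0.45, -0.05, 0.33) 5 50 q [ 0.6  -1.06 -0.71  0.33 -1.3   1.07] speed 0.63 err 0.0 margin 0.18 turn/row 0.0
(0.48, -0.12, 0.31) 10 40 q [ 0.14 -1.   -0.69 -0.03 -1.01  1.6 ] speed 0.33 err 0.0 margin 0.22 turn/row 0.0
[ 0.54256835 -0.11460021  0.25197995] 10 17 q [ 0.1  -1.1  -1.   -0.19 -0.41  1.77] speed 0.33 err 0.0 margin 0.08 turn/row 0.0
[ 0.62456835 -0.11260021  0.23197995] 10 17 q [-0.07 -0.65 -0.67 -0.71 -0.37  2.32] speed 0.33 err 0.0 margin 0.14 turn/row 0.0
[ 0.63256835 -0.11260021  0.13497995] 10 17 q [-0.35 -0.43 -0.61 -1.28 -0.52  2.97] speed 0.38 err 0.0 margin 0.02 turn/row 0.0
[0.025, 0.0, -0.017, -0.001, 0.0, 0.001]
[0.025, 0.0, -0.017, -0.001, 0.0, 0.001]
[0.02
[... 649 characters left out ...]
[0.001, 0.014, 0.006, 0.012, 0.035, -0.012]
[0.001, 0.014, 0.006, 0.012, 0.035, -0.012]
[0.0, 0.015, 0.005, 0.012, 0.035, -0.012]
-
[0.001, 0.001, 0.017, 0.0, 0.08, 0.0]
[-0.001, 0.001, 0.017, 0.0, 0.08, -0.0]
[-0.002, 0.001, 0.017, -0.0, 0.08, -0.0]
[-0.003, 0.001, 0.016, 0.0, 0.08, 0.0]
[-0.005, 0.001, 0.016, 0.0, 0.08, -0.0]
-
[0.001, 0.002, 0.017, 0.0, 0.0, 0.0]
[0.001, 0.002, 0.017, 0.0, 0.0, 0.0]
[0.001, 0.002, 0.017, 0.0, 0.0, 0.0]
[0.001, 0.002, 0.017, 0.0, 0.0, 0.0]
[0.001, 0.002, 0.017, 0.0, 0.0, 0.0]
-
[-0.018, 0.0, 0.007, 0.0, 0.0, 0.0]
[-0.018, 0.0, 0.007, 0.0, 0.0, 0.0]
[-0.018, 0.0, 0.007, 0.0, 0.0, 0.0]
[-0.018, 0.0, 0.007, 0.0, 0.0, 0.0]
[-0.018, 0.0, 0.007, 0.0, 0.0, 0.0]
-
```

```bash
python3 - <<'E'
from go import *
import cv2
c=calibration('wrist');p,d=snapshot('wrist');cv2.imwrite('pics/w2.png',cv2.resize(p[200:,180:500],(640,400)))
E
```

```text
(no output)
```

View pics/w2.png

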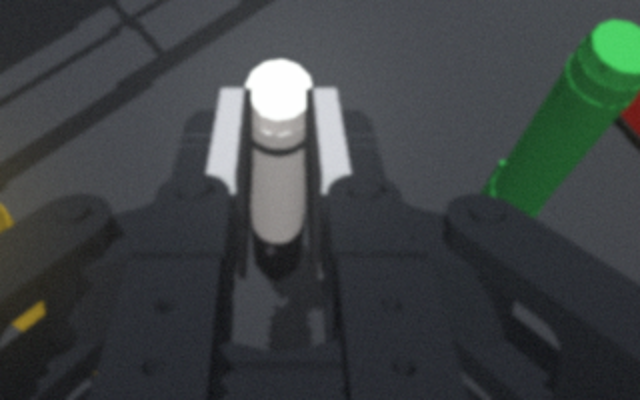

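The pen sits between both pads at crop (280,90–200), near the tips, with a 39 N grip. Lifting to test it.

Call:
step_arm([
  [0.025, 0, -0.017, 0, 0, 0],
  [0.025, 0, -0.017, 0, 0, 0],
  [0.025, 0, -0.017, 0, 0, 0],
  [0.025, 0, -0.017, 0, 0, 0],
  [0.025, 0, -0.017, 0, 0, 0],
])

```text
time_s: 4.58
eef_pos: [0.4566, 0.1915, 0.2685]
ee_rot: [0.157, 0.836, -0.3, 0.432]
wrist_force: [-0.1, 0.1, -1.0]
gripper_width: 0.0117
gripper_force: 54.6
```

```bash
python3 - <<'E'
from go import *
import cv2
print(s['gripper_width'],s['gripper_force'],s['wrist_force'],P)
c=calibration('wrist');p,d=snapshot('wrist');np.savez('w3.npz',p=p,d=d,**c)
p2,d2=snapshot('side');
cv2.imwrite('pics/w3.png',np.hstack([cv2.resize(p[200:,180:500],(480,300)),cv2.resize(p2[130:280,180:340],(320,300))]))
E
```

```text
0.011692361784214254 54.5946478843689 [-0.09904519  0.05334722 -0.95297584] [0.45664391 0.19151613 0.2685309 ]
```

View pics/w3.png

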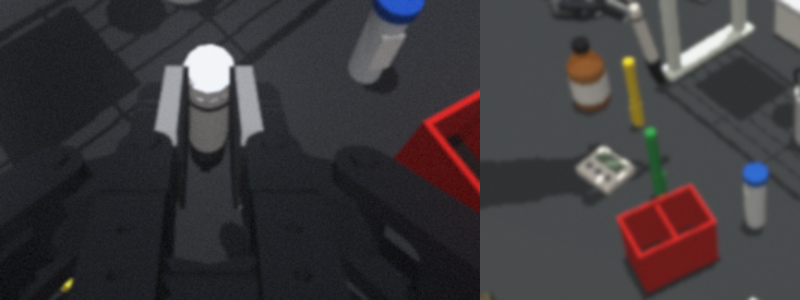

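```bash
cat > axis.py <<'E'
from go import *
import cv2
p,d=snapshot('side');c=calibration('side');np.savez('s.npz',p=p,d=d,**c)
X,p,ok=cloud('s.npz');np.save('sX.npy',X)
G=P-R.apply([0,0,.019])
def axis(lo=-.16,hi=-.012,rad=.09):
    D=X-G
    m=ok&(np.linalg.norm(D[...,:2],axis=-1)<rad)&(D[...,2]>lo)&(D[...,2]<hi)&(X[...,2]>.02)
    n,l=cv2.connectedComponents(m.astype(np.uint8));
    for i in range(1,n):
        q=X[l==i]
        if len(q)<30: continue
        cc=q.mean(0);u=np.linalg.svd(q-cc)[2][0];u*=np.sign(u[2]);t=(q-cc)@u
        print(len(q),'low',(cc+u*t.min()).round(3),'high',(cc+u*t.max()).round(3),'u',u.round(3),'tilt',np.degrees(np.arccos(u[2])).round(1),'local u',R.inv().apply(u).round(3))
print('G',G.round(3),'grip',s['gripper_width'],s['gripper_force'])
E
python3 -c "
from axis import *
axis()"
```

```text
G [0.445 0.202 0.282] grip 0.011488294310895063 54.75451111793518
213 low [0.461 0.181 0.154] high [0.446 0.193 0.269] u [-0.132  0.097  0.987] tilt 9.4 local u [ 0.711  0.006 -0.703]
36 low [0.46  0.263 0.122] high [0.466 0.272 0.141] u [0.271 0.431 0.861] tilt 30.6 local u [ 0.663 -0.507 -0.55 ]
30 low [0.403 0.122 0.126] high [0.398 0.136 0.14 ] u [-0.221  0.692  0.688] tilt 46.6 local u [ 0.207 -0.394 -0.896]
```

```bash
cat > place.py <<'E'
from path import *
def G(cap,az,pitch,v,L=.127):  # v: tool pitch at which pen is vertical
    T=np.radians(v-pitch);a=np.radians(az)
    return np.array(cap)-L*np.array([np.sin(T)*np.cos(a),np.sin(T)*np.sin(a),-np.cos(T)])
E
python3 - <<'E'
from go import *
from place import *
v=44.5
W=[((.42,.10,.31),-15,50,0,5),((.45,-.05,.33),5,50,0,5),((.48,-.12,.31),10,40,0,5),(G((.60,-.106,.125),10,20,v),10,20,0,5),(G((.666,-.106,.115),10,20,v),10,20,0,5),(G((.670,-.106,.06),10,20,v),10,20,0,5),(G((.668,-.106,.02),10,30,v),10,30,0,5)]
sim(s['q'],W)
rows(P,R,[(w[0],aim(w[1],w[2]),w[4]) for w in W[:3]],.019)
E
```

```text
(0.42, 0.1, 0.31) -15 50 q [ 1.29 -0.94 -0.83  0.7  -1.64  0.09] speed 0.4 err 0.0 margin 0.25 turn/row 0.0
(0.45, -0.05, 0.33) 5 50 q [ 0.6  -1.06 -0.71  0.33 -1.3   1.07] speed 0.63 err 0.0 margin 0.18 turn/row 0.0
(0.48, -0.12, 0.31) 10 40 q [ 0.14 -1.   -0.69 -0.03 -1.01  1.6 ] speed 0.33 err 0.0 margin 0.22 turn/row 0.0
[ 0.54813407 -0.11514536  0.24056508] 10 20 q [ 0.1  -1.04 -0.97 -0.18 -0.43  1.76] speed 0.31 err 0.0 margin 0.11 turn/row 0.0
[ 0.61413407 -0.11514536  0.23056508] 10 20 q [ 0.01 -0.7  -0.74 -0.46 -0.35  2.07] speed 0.23 err 0.0 margin 0.15 turn/row 0.0
[ 0.61813407 -0.11514536  0.17556508] 10 20 q [-0.12 -0.59 -0.68 -0.81 -0.39  2.45] speed 0.22 err 0.0 margin 0.17 turn/row 0.0
[ 0.63668483 -0.11152171  0.14295475] 10 30 q [ 0.07 -0.51 -0.74 -0.31 -0.31  1.92] speed 0.35 err 0.0 margin 0.12 turn/row 0.0
[0.009, 0.018, 0.004, 0.063, -0.051, -0.058]
[0.008, 0.018, 0.002, 0.063, -0.051, -0.058]
[0.007, 0.019, 0.001, 0.063, -0.051, -0.058]
[0.006, 0.019, -0.001, 0.063, -0.051, -0.058]
[0.005, 0.02, -0.003, 0.063, -0.051, -0.058]
-
[0.013, 0.027, 0.006, 0.045, 0.0, -0.053]
[0.011, 0.027, 0.004, 0.045, -0.0, -0.053]
[0.01, 0.028, 0.003, 0.045, 0.0, -0.053]
[0.008, 0.029, 0.002, 0.045, 0.0, -0.053]
[0.007, 0.029, 0.0, 0.045, -0.0, -0.053]
-
[0.002, 0.014, 0.006, 0.012, 0.035, -0.012]
[0.001, 0.014, 0.006, 0.012, 0.035, -0.012]
[0.001, 0.014, 0.006, 0.012, 0.035, -0.012]
[0.001, 0.014, 0.006, 0.012, 0.035, -0.012]
[0.0, 0.015, 0.005, 0.012, 0.035, -0.012]
-
```

Call:
step_arm([
  [0.009, 0.018, 0.004, 0.063, -0.051, -0.058],
  [0.008, 0.018, 0.002, 0.063, -0.051, -0.058],
  [0.007, 0.019, 0.001, 0.063, -0.051, -0.058],
  [0.006, 0.019, -0.001, 0.063, -0.051, -0.058],
  [0.005, 0.02, -0.003, 0.063, -0.051, -0.058],
], force=70)

```text
time_s: 5.35
eef_pos: [0.4316, 0.0968, 0.2931]
ee_rot: [0.045, 0.932, -0.122, 0.337]
wrist_force: [0.8, -0.8, 0.2]
gripper_width: 0.0107
gripper_force: 68.8
```

Call:
step_arm([
  [0.013, 0.027, 0.006, 0.045, 0, -0.053],
  [0.011, 0.027, 0.004, 0.045, 0, -0.053],
  [0.01, 0.028, 0.003, 0.045, 0, -0.053],
  [0.008, 0.029, 0.002, 0.045, 0, -0.053],
  [0.007, 0.029, 0, 0.045, 0, -0.053],
])

```text
time_s: 5.98
eef_pos: [0.4613, -0.0486, 0.3133]
ee_rot: [-0.016, 0.939, 0.041, 0.341]
wrist_force: [1.1, -0.3, -0.4]
gripper_width: 0.011
gripper_force: 68.9
```

Call:
step_arm([
  [0.002, 0.014, 0.006, 0.012, 0.035, -0.012],
  [0.001, 0.014, 0.006, 0.012, 0.035, -0.012],
  [0.001, 0.014, 0.006, 0.012, 0.035, -0.012],
  [0.001, 0.014, 0.006, 0.012, 0.035, -0.012],
  [0, 0.015, 0.005, 0.012, 0.035, -0.012],
])

```text
time_s: 6.6
eef_pos: [0.4934, -0.1163, 0.2948]
ee_rot: [-0.037, 0.903, 0.076, 0.421]
wrist_force: [0.4, -0.4, -1.1]
gripper_width: 0.0108
gripper_force: 68.6
```

```bash
python3 - <<'E'
from axis import *
from place import *
import place
axis();print(P,s['time_s'])
v=44.5;g=place.G
W=[(g((.60,-.106,.125),10,20,v),10,20,0,5),(g((.666,-.106,.115),10,20,v),10,20,0,5)]
rows(P,R,[(w[0],aim(w[1],w[2]),w[4]) for w in W],.019)
E
```

```text
G [ 0.479 -0.119  0.307] grip 0.01081284331301194 68.59110116958618
127 low [ 0.49  -0.121  0.176] high [ 0.479 -0.119  0.259] u [-0.129  0.019  0.991] tilt 7.5 local u [ 0.679 -0.043 -0.733]
[ 0.49339552 -0.1162728   0.29477763] 6.6
[0.0, 0.002, 0.019, 0.001, 0.07, -0.001]
[-0.001, 0.002, 0.019, 0.001, 0.07, -0.001]
[-0.003, 0.002, 0.019, 0.001, 0.07, -0.001]
[-0.004, 0.002, 0.018, 0.001, 0.07, -0.001]
[-0.005, 0.002, 0.018, 0.001, 0.07, -0.001]
-
[0.003, 0.002, 0.013, 0.0, 0.0, 0.0]
[0.003, 0.002, 0.013, 0.0, 0.0, 0.0]
[0.003, 0.002, 0.013, 0.0, 0.0, 0.0]
[0.003, 0.002, 0.013, 0.0, 0.0, 0.0]
[0.003, 0.002, 0.013, 0.0, 0.0, 0.0]
-
```

```bash
cat > pl2.py <<'E'
from go import *
from place import *
v=47.5
g=lambda c,pi:G(c,10,pi,v,.13)
W=[(g((.60,-.104,.125),22),10,22,0,5),(g((.664,-.104,.113),22),10,22,0,5),(g((.668,-.104,.06),22),10,22,0,5),(g((.664,-.104,.022),34),10,34,0,5)]
E
python3 - <<'E'
from pl2 import *
sim(s['q'],W)
for w in W: # upper corner of body
    z=aim(w[1],w[2]).apply([0,0,1]);x=aim(w[1],w[2]).apply([1,0,0]);print((w[0]-.054*z+.0425*x).round(3),w[0].round(3))
rows(P,R,[(w[0],aim(w[1],w[2]),w[4]) for w in W[:2]],.019)
E
```

```text
[ 0.54488381 -0.11371847  0.24233609] 10 22 q [ 0.11 -1.05 -0.97 -0.13 -0.47  1.71] speed 0.3 err 0.0 margin 0.11 turn/row 0.0
[ 0.60888381 -0.11371847  0.23033609] 10 22 q [ 0.06 -0.73 -0.78 -0.32 -0.35  1.92] speed 0.21 err 0.0 margin 0.15 turn/row 0.0
[ 0.61288381 -0.11371847  0.17733609] 10 22 q [-0.02 -0.64 -0.75 -0.58 -0.33  2.2 ] speed 0.19 err 0.0 margin 0.15 turn/row 0.0
[ 0.63411316 -0.10926986  0.14840809] 10 34 q [ 0.1  -0.52 -0.75 -0.17 -0.37  1.78] speed 0.39 err 0.0 margin 0.13 turn/row 0.0
[ 0.511 -0.12   0.302] [ 0.545 -0.114  0.242]
[ 0.575 -0.12   0.29 ] [ 0.609 -0.114  0.23 ]
[ 0.579 -0.12   0.237] [ 0.613 -0.114  0.177]
[ 0.613 -0.113  0.214] [ 0.634 -0.109  0.148]
[-0.0, 0.001, 0.018, 0.001, 0.063, -0.001]
[-0.001, 0.001, 0.018, 0.001, 0.063, -0.001]
[-0.002, 0.001, 0.018, 0.001, 0.063, -0.001]
[-0.003, 0.001, 0.018, 0.001, 0.063, -0.001]
[-0.005, 0.001, 0.017, 0.001, 0.063, -0.001]
-
[0.002, 0.002, 0.013, 0.0, 0.0, 0.0]
[0.002, 0.002, 0.013, 0.0, 0.0, 0.0]
[0.002, 0.002, 0.013, 0.0, 0.0, 0.0]
[0.002, 0.002, 0.013, 0.0, -0.0, -0.0]
[0.002, 0.002, 0.013, 0.0, -0.0, -0.0]
-
```

Call:
step_arm([
  [0, 0.001, 0.018, 0.001, 0.063, -0.001],
  [-0.001, 0.001, 0.018, 0.001, 0.063, -0.001],
  [-0.002, 0.001, 0.018, 0.001, 0.063, -0.001],
  [-0.003, 0.001, 0.018, 0.001, 0.063, -0.001],
  [-0.005, 0.001, 0.017, 0.001, 0.063, -0.001],
])

```text
time_s: 7.28
eef_pos: [0.5624, -0.1089, 0.237]
ee_rot: [-0.049, 0.826, 0.072, 0.557]
wrist_force: [0.1, 0.2, -1.2]
gripper_width: 0.0108
gripper_force: 68.4
```

```bash
python3 - <<'E'
from axis import *
from pl2 import *
axis(hi=-.02)
rows(P,R,[(w[0],aim(w[1],w[2]),w[4]) for w in W[1:]],.019)
E
```

```text
G [ 0.545 -0.112  0.244] grip 0.010771436421695852 68.43462467193604
118 low [ 0.623 -0.129  0.081] high [ 0.558 -0.107  0.217] u [-0.425  0.142  0.894] tilt 26.6 local u [ 0.681 -0.215 -0.7  ]
[0.002, 0.003, 0.013, -0.0, -0.0, -0.0]
[0.002, 0.003, 0.013, -0.0, -0.0, -0.0]
[0.002, 0.003, 0.013, -0.0, -0.0, -0.0]
[0.002, 0.003, 0.013, -0.0, -0.0, -0.0]
[0.002, 0.003, 0.013, -0.0, -0.0, -0.0]
-
[-0.01, 0.0, 0.005, 0.0, 0.0, 0.0]
[-0.01, 0.0, 0.005, 0.0, 0.0, 0.0]
[-0.01, 0.0, 0.005, 0.0, 0.0, 0.0]
[-0.01, 0.0, 0.005, 0.0, 0.0, 0.0]
[-0.01, 0.0, 0.005, 0.0, 0.0, 0.0]
-
[-0.005, -0.0, 0.006, 0.0, -0.042, 0.0]
[-0.004, -0.0, 0.006, -0.0, -0.042, -0.0]
[-0.004, -0.0, 0.006, 0.0, -0.042, 0.0]
[-0.004, -0.0, 0.007, 0.0, -0.042, -0.0]
[-0.003, -0.0, 0.007, -0.0, -0.042, 0.0]
-
```

Call:
step_arm([
  [0.002, 0.003, 0.013, 0, 0, 0],
  [0.002, 0.003, 0.013, 0, 0, 0],
  [0.002, 0.003, 0.013, 0, 0, 0],
  [0.002, 0.003, 0.013, 0, 0, 0],
  [0.002, 0.003, 0.013, 0, 0, 0],
])

```text
time_s: 7.95
eef_pos: [0.6281, -0.1124, 0.223]
ee_rot: [-0.049, 0.826, 0.073, 0.556]
wrist_force: [-0.0, 0.4, -1.3]
gripper_width: 0.0108
gripper_force: 68.9
```

```bash
python3 - <<'E'
from axis import *
axis(lo=-.135,hi=-.02,rad=.1)
a=p[150:290,330:500];b,_=snapshot('wrist')
cv2.imwrite('pics/p1.png',np.hstack([cv2.resize(a,(400,330)),cv2.resize(b[150:,100:540],(400,330))]))
E
```

```text
G [ 0.611 -0.115  0.23 ] grip 0.010806639945804358 68.87152075767517
```

View pics/p1.png

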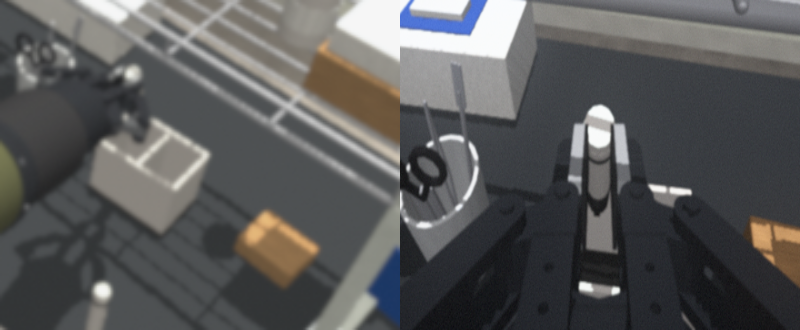

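```bash
python3 - <<'E'
from h import *
z=np.load('s.npz');K,R,t,p=z['K'],z['R'],z['t'],z['p'];X=np.load('sX.npy')
def pr(P):c=K@(R@np.array(P)+t);return (c[:2]/c[2])
f=lambda uv:((uv-[330,150])*[400/170,330/140]).round(0)
for n,P in dict(capplan=(.664,-.104,.113),divF=(.62,-.133,.095),divB=(.69,-.138,.095),Lc=(.653,-.108,.095),FL=(.613,-.084,.095)).items(): print(n,pr(P).round(1),f(pr(P)))
g=cv2.cvtColor(p,cv2.COLOR_BGR2GRAY)
# dark cap pixels
v0,v1,u0,u1=192,212,380,402
print(g[v0:v1,u0:u1]);print((X[v0:v1,u0:u1,2]*1000).astype(int))
E
```

```text
capplan [389.  199.8] [139. 117.]
divF [385.9 217.7] [132. 160.]
divB [403.1 205.9] [172. 132.]
Lc [386.7 206.7] [133. 134.]
FL [371.2 209.2] [ 97. 140.]
[[ 44  40  42  45  48  49  50  54  60  63  65  70  75  79  79  80  80  81
   80  80  80  80]
 [ 49  42  43  46  46  45  45  51  59  63  65  68  74  78  80  81  80  80
   81  81  80  79]
 [ 54  46  45  46  46  45  45  49  56  62  64  66  72  78  80  80  80  80
   80  81  81  80]
 [ 57  51  49  49  47  46  44  47  56  61  64  66  70  76  79  80  80  80
   80  80  80  80]
 [ 61  58  60  60  53  47  47  53  58  63  64  65  69  75  79  79  80  80
   80  80  81  80]
 [ 64  68  80  85  69  56  57  66  69  67  65  65  68  73  78  80  80  80
   80  80  80  80]
 [ 66  80 111 127 102  74  72  78  76  68  64  64  67  73  81  82  81  81
   80  80  80  80]
 [ 68  90 135 159 130  96  86  81  73  64  61  62  66  82  99 102  93  86
   82  80  80  81]
 [ 66  86 127 151 132 109  98  85  68  56  56  60  68  97 130 145 136 115
   94  83  81  80]
 [ 61  72 102 124 122 114 109  95  73  55  53  55  67  98 145 179 184 166
  133 103  87  82]
 [ 60  67  86 10
[... 2075 characters left out ...]
0 271 270 270  81  84  86  90
   92  93  92  93]
 [266 267 265 267 267 267 267 267 266 267 269 268 270  75  80  81  82  85
   89  93  91  94]
 [267  67  62  57 253 263 263 265 266 265 268 266 265  69  75  75  80  81
   83  86  91  89]
 [ 71  64  54  54  45  44 256 261 262 262 262 262 261  68  68  71  77  75
   79  82  88  88]
 [ 59  57  54  45  40  40 257 258 260 261 262 262  61  64  67  70  69  72
   76  89  88  85]
 [ 55  52  44  42  35  37  39 257 257 260 258 256  57  59  63  61  63  68
   85  86  85  79]
 [ 53  45  41  34  31  36  38  36 255 255 256  48  52  55  57  56  63  86
   90  84  78  78]
 [ 47  41  33  28  29  29  35  35  33  43  44  47  48  52  54  55  88  87
   84  77  72  69]]
```

```bash
python3 - <<'E'
from h import *
X=np.load('sX.npy')
for u,v in((384,196),(388,203),(390,208),(386,182),(387,178),(375,200)): print(u,v,X[v,u].round(3))
E
```

```text
384 196 [ 0.559 -0.151  0.246]
388 203 [ 0.531 -0.183  0.269]
390 208 [ 0.528 -0.192  0.262]
386 182 [ 0.599 -0.123  0.246]
387 178 [ 0.617 -0.113  0.239]
375 200 [ 0.496 -0.171  0.297]
```

The white plug is at crop (132,75), where the model puts it; the gripper hides the cap. Model and the earlier axis measurement agree, so I'm descending.

Call:
step_arm([
  [-0.01, 0, 0.005, 0, 0, 0],
  [-0.01, 0, 0.005, 0, 0, 0],
  [-0.01, 0, 0.005, 0, 0, 0],
  [-0.01, 0, 0.005, 0, 0, 0],
  [-0.01, 0, 0.005, 0, 0, 0],
])

```text
time_s: 8.68
eef_pos: [0.6318, -0.1116, 0.1677]
ee_rot: [-0.049, 0.826, 0.073, 0.557]
wrist_force: [0.3, -0.6, 0.2]
gripper_width: 0.0104
gripper_force: 68.9
```

Call:
step_arm([
  [-0.005, 0, 0.006, 0, -0.042, 0],
  [-0.004, 0, 0.006, 0, -0.042, 0],
  [-0.004, 0, 0.006, 0, -0.042, 0],
  [-0.004, 0, 0.007, 0, -0.042, 0],
  [-0.003, 0, 0.007, 0, -0.042, 0],
])

```text
time_s: 9.3
eef_pos: [0.6511, -0.1084, 0.1355]
ee_rot: [-0.041, 0.88, 0.077, 0.466]
wrist_force: [0.2, -0.4, -0.9]
gripper_width: 0.0109
gripper_force: 69.2
```

```bash
python3 - <<'E'
from axis import *
from pl2 import *
X1=X;m=ok&(X1[...,0]>.6)&(X1[...,0]<.72)&(X1[...,1]>-.21)&(X1[...,1]<-.06)&(X1[...,2]>.085)&(X1[...,2]<.102)
q=X1[m];print('rim',len(q),q.min(0),q.max(0),s['wrist_force'])
print(P)
E
```

```text
G [ 0.636 -0.111  0.146] grip 0.010871142961544698 69.18583989143372
rim 241 [ 0.61446846 -0.19413332  0.08501336] [ 0.69615494 -0.09455315  0.09820402] [ 0.15838006 -0.3709457  -0.87226645]
[ 0.6511055  -0.10840609  0.1355033 ]
```

Call:
step_arm([
  [0, 0, 0, 0, 0, 0],
  [0, 0, 0, 0, 0, 0],
  [0, 0, 0, 0, 0, 0],
  [0, 0, 0, 0, 0, 0],
  [0, 0, 0, 0, 0, 0],
], gripper=0.45)

```text
time_s: 9.98
eef_pos: [0.6517, -0.1091, 0.1364]
ee_rot: [-0.041, 0.879, 0.077, 0.468]
wrist_force: [-0.4, 0.2, 0.1]
gripper_width: 0.0468
gripper_force: 0.0
```

```bash
python3 - <<'E'
from axis import *
print(s['wrist_force'],s['gripper_width'])
b,d=snapshot('wrist');c=calibration('wrist');np.savez('w4.npz',p=b,d=d,**c)
a=p[150:290,330:500]
cv2.imwrite('pics/p2.png',np.hstack([cv2.resize(a,(400,330)),cv2.resize(b[100:,100:540],(400,330))]))
E
```

```text
G [ 0.636 -0.112  0.147] grip 0.04676649990799441 0.0
[-0.44617141  0.22964518  0.13185479] 0.04676649990799441
```

View pics/p2.png

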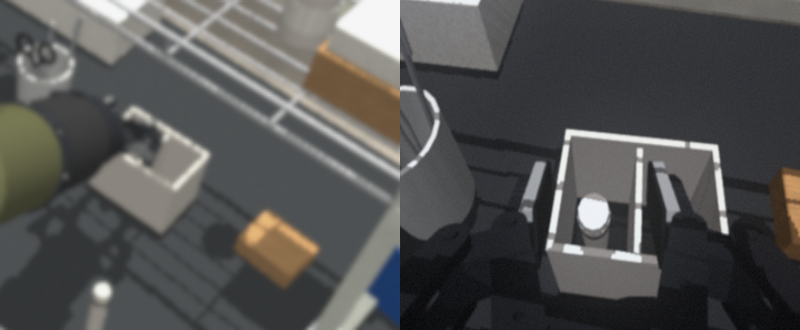

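Marker A rests in the left compartment, its plug at right-pane (594,215). Now retreat and go for B.

```bash
python3 - <<'E'
from go import *
from path import *
for az,pi in((10,35),(10,40),(5,40)):
    print(az,pi)
    W=[((.50,-.135,.24),10,34,0,5),((.46,-.20,.29),az,pi,0,5),((.443,-.237,.27),az,pi,0,5),((.443,-.237,.118),az,pi,0,5)]
    sim(s['q'],W)
rows(P,R,[((.50,-.135,.24),aim(10,34),5)],.019)
E
```

```text
10 35
(0.5, -0.135, 0.24) 10 34 q [ 0.04 -1.02 -0.83 -0.16 -0.79  1.76] speed 0.34 err 0.0 margin 0.25 turn/row 0.0
(0.46, -0.2, 0.29) 10 35 q [-0.36 -0.85 -0.55 -0.5  -1.04  2.17] speed 0.25 err 0.0 margin 0.3 turn/row 0.0
(0.443, -0.237, 0.27) 10 35 q [-0.57 -0.75 -0.49 -0.67 -1.12  2.39] speed 0.14 err 0.0 margin 0.46 turn/row 0.0
(0.443, -0.237, 0.118) 10 35 q [-0.64 -0.67 -0.69 -0.81 -0.96  2.65] speed 0.17 err 0.0 margin 0.34 turn/row 0.0
10 40
(0.5, -0.135, 0.24) 10 34 q [ 0.04 -1.02 -0.83 -0.16 -0.79  1.76] speed 0.34 err 0.0 margin 0.25 turn/row 0.0
(0.46, -0.2, 0.29) 10 40 q [-0.29 -0.82 -0.52 -0.4  -1.08  2.08] speed 0.22 err 0.0 margin 0.31 turn/row 0.0
(0.443, -0.237, 0.27) 10 40 q [-0.48 -0.73 -0.47 -0.54 -1.14  2.28] speed 0.13 err 0.0 margin 0.49 turn/row 0.0
(0.443, -0.237, 0.118) 10 40 q [-0.53 -0.69 -0.69 -0.66 -0.94  2.49] speed 0.14 err 0.0 margin 0.39 turn/row 0.0
5 40
(0.5, -0.135, 0.24) 10 34 q [ 0.04 -1.02 -0.83 -0.16 -0.79  1.76] speed 0.34 err 0.0 margin 0.25 turn/row 0.0
(0.46, -0.2, 0.29) 5 40 q [-0.15 -0.91 -0.62 -0.22 -1.01  1.84] speed 0.12 err 0.0 margin 0.29 turn/row 0.0
(0.443, -0.237, 0.27) 5 40 q [-0.36 -0.83 -0.57 -0.39 -1.05  2.08] speed 0.13 err 0.0 margin 0.39 turn/row 0.0
(0.443, -0.237, 0.118) 5 40 q [-0.4  -0.81 -0.8  -0.5  -0.84  2.25] speed 0.15 err 0.0 margin 0.28 turn/row 0.0
[-0.0, -0.0, -0.033, 0.0, -0.0, 0.0]
[-0.0, -0.0, -0.033, 0.0, -0.0, 0.0]
[-0.0, -0.0, -0.033, 0.0, -0.0, 0.0]
[-0.0, -0.0, -0.033, 0.0, -0.0, 0.0]
[-0.0, -0.0, -0.033, 0.0, -0.0, 0.0]
-
```

Call:
step_arm([
  [0, 0, -0.033, 0, 0, 0],
  [0, 0, -0.033, 0, 0, 0],
  [0, 0, -0.033, 0, 0, 0],
  [0, 0, -0.033, 0, 0, 0],
  [0, 0, -0.033, 0, 0, 0],
])

```text
time_s: 10.7
eef_pos: [0.516, -0.1328, 0.2292]
ee_rot: [-0.041, 0.879, 0.077, 0.468]
wrist_force: [-0.9, -0.7, 0.5]
gripper_width: 0.0467
gripper_force: 0.0
```

```bash
python3 - <<'E'
from go import *
rows(P,R,[((.430,-.239,.27),aim(10,35),5)],.019)
E
```

```text
[-0.005, 0.018, -0.018, 0.0, -0.004, 0.0]
[-0.005, 0.018, -0.018, 0.0, -0.004, 0.0]
[-0.005, 0.018, -0.018, 0.0, -0.004, 0.0]
[-0.005, 0.018, -0.018, 0.0, -0.004, 0.0]
[-0.005, 0.018, -0.018, 0.0, -0.004, 0.0]
-
```

Call:
step_arm([
  [-0.005, 0.018, -0.018, 0, -0.004, 0],
  [-0.005, 0.018, -0.018, 0, -0.004, 0],
  [-0.005, 0.018, -0.018, 0, -0.004, 0],
  [-0.005, 0.018, -0.018, 0, -0.004, 0],
  [-0.005, 0.018, -0.018, 0, -0.004, 0],
], gripper=0.3)

```text
time_s: 11.32
eef_pos: [0.445, -0.2375, 0.2595]
ee_rot: [-0.04, 0.884, 0.077, 0.459]
wrist_force: [0.1, -0.3, -0.1]
gripper_width: 0.0598
gripper_force: 0.0
```

```bash
python3 - <<'E'
from go import *
import cv2
c=calibration('wrist');p,d=snapshot('wrist');np.savez('w5.npz',p=p,d=d,**c)
X,p,ok=cloud('w5.npz')
m=ok&(abs(X[...,0]-.44)<.03)&(abs(X[...,1]+.237)<.03)&(X[...,2]>.05)&(X[...,2]<.16);q=X[m];print(len(q),q.min(0),q.max(0),P)
m=ok&(abs(X[...,0]-.65)<.06)&(X[...,1]>-.135)&(X[...,1]<-.07)&(X[...,2]>.11)&(X[...,2]<.17);q=X[m];print('A',len(q),q.min(0),q.max(0),np.median(q,0))
rows(P,R,[((.444,-.237,.118),aim(10,35),5)],.019)
E
```

```text
798 [ 0.43174289 -0.24659564  0.05019925] [ 0.448038   -0.2297298   0.13949995] [ 0.44502352 -0.23754208  0.25948412]
A 353 [ 0.61368075 -0.11908816  0.11018006] [ 0.62924378 -0.10252474  0.14242338] [ 0.61906713 -0.11301046  0.13355419]
[-0.023, -0.0, 0.02, 0.0, 0.0, 0.0]
[-0.023, -0.0, 0.02, 0.0, 0.0, 0.0]
[-0.023, -0.0, 0.02, 0.0, 0.0, 0.0]
[-0.023, -0.0, 0.02, 0.0, 0.0, 0.0]
[-0.023, -0.0, 0.02, 0.0, 0.0, 0.0]
-
```

Call:
step_arm([
  [-0.023, 0, 0.02, 0, 0, 0],
  [-0.023, 0, 0.02, 0, 0, 0],
  [-0.023, 0, 0.02, 0, 0, 0],
  [-0.023, 0, 0.02, 0, 0, 0],
  [-0.023, 0, 0.02, 0, 0, 0],
])

```text
time_s: 12.0
eef_pos: [0.4611, -0.2338, 0.1063]
ee_rot: [-0.04, 0.884, 0.078, 0.459]
wrist_force: [0.7, -1.1, 0.1]
gripper_width: 0.0597
gripper_force: 0.0
```

Call:
step_arm([
  [0, 0, 0, 0, 0, 0],
  [0, 0, 0, 0, 0, 0],
  [0, 0, 0, 0, 0, 0],
  [0, 0, 0, 0, 0, 0],
  [0, 0, 0, 0, 0, 0],
], gripper=1, force=60)

```text
time_s: 12.62
eef_pos: [0.4616, -0.2345, 0.1093]
ee_rot: [-0.039, 0.884, 0.078, 0.46]
wrist_force: [1.1, 0.2, 5.4]
gripper_width: 0.0152
gripper_force: 58.8
```

Call:
step_arm([
  [0.025, 0, -0.018, 0, 0, 0],
  [0.025, 0, -0.018, 0, 0, 0],
  [0.025, 0, -0.018, 0, 0, 0],
  [0.025, 0, -0.018, 0, 0, 0],
  [0.025, 0, -0.018, 0, 0, 0],
])

```text
time_s: 13.25
eef_pos: [0.459, -0.234, 0.2616]
ee_rot: [-0.04, 0.884, 0.078, 0.459]
wrist_force: [-0.0, -0.7, -0.4]
gripper_width: 0.0155
gripper_force: 58.7
```

```bash
python3 - <<'E'
from axis import *
axis();print(P,s['wrist_force'],s['time_s'])
m=ok&(abs(X[...,0]-.44)<.05)&(abs(X[...,1]+.237)<.05)&(X[...,2]>.1)&(X[...,2]<.22);q=X[m];print(len(q),q.min(0),q.max(0))
E
```

```text
G [ 0.444 -0.237  0.273] grip 0.015455563423248069 58.72083306312561
48 low [ 0.43 -0.24  0.15] high [ 0.437 -0.247  0.181] u [ 0.211 -0.215  0.953] tilt 17.5 local u [ 0.877  0.249 -0.41 ]
[ 0.45896068 -0.23397615  0.26156468] [-0.01327945 -0.66870142 -0.38830369] 13.25
48 [ 0.42775577 -0.24784912  0.14906577] [ 0.444641   -0.23485365  0.18049195]
```

```bash
cat > pl3.py <<'E'
from go import *
from place import *
v=35
def mk(az,pi,pf,v=v,L=.123):
    g=lambda c,p_:G(c,az,p_,v,L)
    return [(g((.57,-.185,.135),pi),az,pi,0,5),(g((.653,-.166,.106),pi),az,pi,0,5),(g((.660,-.166,.055),pi),az,pi,0,5),(g((.660,-.166,.022),pf),az,pf,0,5)]
E
python3 - <<'E'
from pl3 import *
for az,pi,pf in((10,15,25),(5,15,25),(5,18,25),(8,18,25)):
    print(az,pi,pf);W=mk(az,pi,pf);sim(s['q'],W)
    for w in W:
        z=aim(w[1],w[2]).apply([0,0,1]);x=aim(w[1],w[2]).apply([1,0,0]);print((w[0]-.054*z+.0425*x).round(3),end=' ')
rows(P,R,[(w[0],aim(w[1],w[2]),w[4]) for w in mk(8,18,25)[:1]],.019)
E
```

```text
10 15 25
[ 0.52857064 -0.19230511  0.25058219] 10 15 q [-0.65 -0.71 -0.6  -1.14 -0.89  2.77] speed 0.33 err 0.0 margin 0.22 turn/row 0.0
[ 0.61157064 -0.17330511  0.22158219] 10 15 q [-0.49 -0.5  -0.52 -1.18 -0.7   2.85] speed 0.14 err 0.0 margin 0.14 turn/row 0.0
[ 0.61857064 -0.17330511  0.17058219] 10 15 q [-0.52 -0.42 -0.54 -1.28 -0.69  2.99] speed 0.1 err 0.0088 margin 0.0 turn/row 0.0
[ 0.63896576 -0.1697089   0.14313135] 10 25 q [-0.31 -0.37 -0.51 -0.95 -0.55  2.66] speed 0.18 err 0.0 margin 0.06 turn/row 0.0
[ 0.488 -0.199  0.306] [ 0.571 -0.18   0.277] [ 0.578 -0.18   0.226] [ 0.608 -0.175  0.204] 5 15 25
[ 0.52809161 -0.18866651  0.25058219] 5 15 q [-0.41 -0.87 -0.72 -0.88 -0.64  2.49] speed 0.26 err 0.0 margin 0.36 turn/row 0.0
[ 0.61109161 -0.16966651  0.22158219] 5 15 q [-0.3  -0.61 -0.62 -0.98 -0.45  2.6 ] speed 0.17 err 0.0 margin 0.27 turn/row 0.0
[ 0.61809161 -0.16966651  0.17058219] 5 15 q [-0.43 -0.49 -0.6  -1.24 -0.53  2.91] speed 0.17 err 0.0 margin 0.08 turn/row 0.0
[ 0.63872255 -0.16786154  0.14313135] 5 25 q [-0.12 -0.45 -0.64 -0.65 -0.31  2.29] speed 0.36 err
[... 860 characters left out ...]
0.0
[ 0.61738826 -0.1710049   0.22362548] 8 18 q [-0.33 -0.54 -0.55 -0.96 -0.55  2.6 ] speed 0.15 err 0.0 margin 0.37 turn/row 0.0
[ 0.62438826 -0.1710049   0.17262548] 8 18 q [-0.41 -0.45 -0.55 -1.15 -0.58  2.84] speed 0.12 err 0.0 margin 0.15 turn/row 0.0
[ 0.63884914 -0.16897256  0.14313135] 8 25 q [-0.25 -0.4  -0.55 -0.87 -0.47  2.56] speed 0.15 err 0.0 margin 0.2 turn/row 0.0
[ 0.497 -0.195  0.31 ] [ 0.58  -0.176  0.281] [ 0.587 -0.176  0.23 ] [ 0.608 -0.173  0.204] [0.008, -0.006, 0.019, -0.006, 0.059, 0.004]
[0.007, -0.006, 0.019, -0.006, 0.059, 0.004]
[0.006, -0.006, 0.019, -0.006, 0.059, 0.004]
[0.005, -0.007, 0.02, -0.006, 0.059, 0.004]
[0.003, -0.007, 0.02, -0.006, 0.059, 0.004]
-
```

Use az 8°, pitch 18°→25°.

Call:
step_arm([
  [0.008, -0.006, 0.019, -0.006, 0.059, 0.004],
  [0.007, -0.006, 0.019, -0.006, 0.059, 0.004],
  [0.006, -0.006, 0.019, -0.006, 0.059, 0.004],
  [0.005, -0.007, 0.02, -0.006, 0.059, 0.004],
  [0.003, -0.007, 0.02, -0.006, 0.059, 0.004],
])

```text
time_s: 13.92
eef_pos: [0.5527, -0.1861, 0.2396]
ee_rot: [-0.042, 0.808, 0.055, 0.585]
wrist_force: [0.3, -0.7, -1.1]
gripper_width: 0.0158
gripper_force: 58.6
```

```bash
python3 - <<'E'
from axis import *
import axis as ax
axis(lo=-.135,hi=-.015)
for n in('top',):
    p,d=snapshot(n);c=calibration(n);np.savez('t.npz',p=p,d=d,**c);ax.X,_,ax.ok=cloud('t.npz');axis(lo=-.135,hi=-.015)
c=calibration('wrist');w,d=snapshot('wrist')
cv2.imwrite('pics/p3.png',np.hstack([cv2.resize(np.load('s.npz')['p'][150:290,330:500],(400,330)),cv2.resize(w[100:,100:540],(400,330))]))
from pl3 import *
rows(P,R,[(w[0],aim(w[1],w[2]),w[4]) for w in mk(8,18,25)[1:]],.019)
E
```

```text
G [ 0.535 -0.189  0.246] grip 0.01575791247058642 58.578659892082214
47 low [ 0.567 -0.178  0.126] high [ 0.538 -0.181  0.226] u [-0.274 -0.029  0.961] tilt 16.0 local u [ 0.827 -0.013 -0.561]
[0.001, -0.001, 0.017, -0.0, 0.001, -0.001]
[0.001, -0.001, 0.017, -0.0, 0.001, -0.001]
[0.001, -0.001, 0.017, -0.0, 0.001, -0.001]
[0.001, -0.001, 0.017, -0.0, 0.001, -0.001]
[0.001, -0.001, 0.017, -0.0, 0.001, -0.001]
-
[-0.009, 0.0, 0.004, 0.0, 0.0, 0.0]
[-0.009, 0.0, 0.004, 0.0, 0.0, 0.0]
[-0.009, 0.0, 0.004, 0.0, 0.0, -0.0]
[-0.009, 0.0, 0.004, -0.0, 0.0, 0.0]
[-0.009, 0.0, 0.004, 0.0, 0.0, 0.0]
-
[-0.005, -0.0, 0.005, 0.0, -0.024, -0.0]
[-0.005, -0.0, 0.005, 0.0, -0.024, 0.0]
[-0.005, 0.0, 0.005, 0.0, -0.024, 0.0]
[-0.005, -0.0, 0.005, -0.0, -0.024, -0.0]
[-0.005, 0.0, 0.005, -0.0, -0.024, 0.0]
-
```

View pics/p3.png

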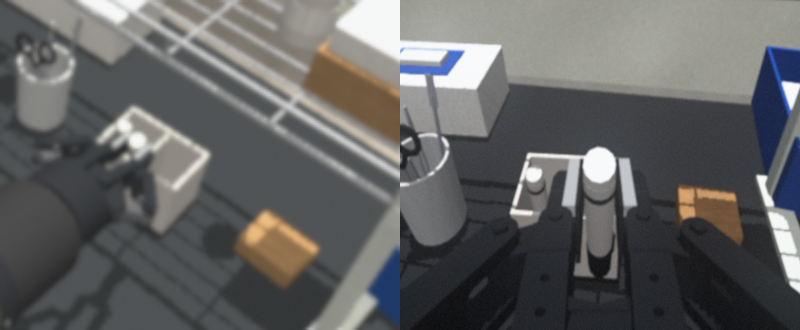

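The wrist view shows B centred between the pads at (600,210), and A standing in the left compartment at (535,180). B hangs slightly low, so I'm adding 5 mm of height.

Call:
step_arm([
  [0.002, -0.001, 0.017, 0, 0.001, -0.001],
  [0.002, -0.001, 0.017, 0, 0.001, -0.001],
  [0.002, -0.001, 0.017, 0, 0.001, -0.001],
  [0.002, -0.001, 0.017, 0, 0.001, -0.001],
  [0.002, -0.001, 0.017, 0, 0.001, -0.001],
])

```text
time_s: 14.7
eef_pos: [0.6352, -0.1705, 0.2244]
ee_rot: [-0.04, 0.807, 0.058, 0.587]
wrist_force: [0.4, 0.7, -0.4]
gripper_width: 0.0154
gripper_force: 58.6
```

Call:
step_arm([
  [-0.01, 0, 0.004, 0, 0, 0],
  [-0.01, 0, 0.004, 0, 0, 0],
  [-0.01, 0, 0.004, 0, 0, 0],
  [-0.01, 0, 0.004, 0, 0, 0],
  [-0.01, 0, 0.004, 0, 0, 0],
])

```text
time_s: 15.32
eef_pos: [0.6382, -0.1703, 0.1703]
ee_rot: [-0.04, 0.807, 0.058, 0.587]
wrist_force: [-0.1, -0.1, -0.0]
gripper_width: 0.0152
gripper_force: 58.6
```

```bash
python3 - <<'E'
from axis import *
print(s['wrist_force'],P)
w,d=snapshot('wrist')
cv2.imwrite('pics/p4.png',np.hstack([cv2.resize(p[150:290,330:500],(400,330)),cv2.resize(w[100:,100:540],(400,330))]))
from pl3 import *
rows(P,R,[(w[0],aim(w[1],w[2]),w[4]) for w in mk(8,18,25)[3:]],.019)
E
```

```text
G [ 0.62  -0.173  0.176] grip 0.015227479042944305 58.64004850387573
[-0.05022471 -0.13078257 -0.00455744] [ 0.63824947 -0.17029314  0.17032244]
[-0.006, -0.0, 0.006, -0.0, -0.025, 0.001]
[-0.005, -0.0, 0.006, -0.0, -0.025, 0.001]
[-0.005, -0.0, 0.006, -0.0, -0.025, 0.001]
[-0.005, -0.0, 0.006, -0.0, -0.025, 0.001]
[-0.005, -0.0, 0.006, -0.0, -0.025, 0.001]
-
```

View pics/p4.png

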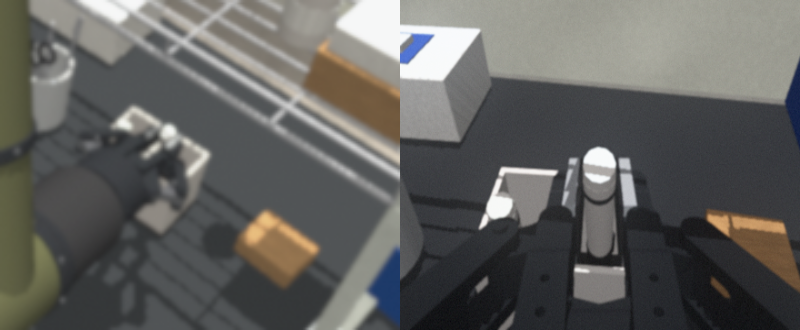

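B has gone in behind the front wall, below (600,260), with no contact force. Lower the rest and release.

Call:
step_arm([
  [-0.005, 0, 0.006, 0, -0.025, 0],
  [-0.005, 0, 0.006, 0, -0.025, 0],
  [-0.005, 0, 0.006, 0, -0.025, 0],
  [-0.005, 0, 0.006, 0, -0.025, 0],
  [-0.005, 0, 0.005, 0, -0.025, 0],
])

```text
time_s: 16.05
eef_pos: [0.6568, -0.1675, 0.1376]
ee_rot: [-0.037, 0.842, 0.06, 0.535]
wrist_force: [0.4, -0.3, -0.2]
gripper_width: 0.0155
gripper_force: 58.9
```

Call:
step_arm([
  [0, 0, 0, 0, 0, 0],
  [0, 0, 0, 0, 0, 0],
  [0, 0, 0, 0, 0, 0],
  [0, 0, 0, 0, 0, 0],
  [0, 0, 0, 0, 0, 0],
], gripper=0.57)

```text
time_s: 16.68
eef_pos: [0.6564, -0.1674, 0.1365]
ee_rot: [-0.037, 0.842, 0.059, 0.535]
wrist_force: [0.0, -0.7, 0.9]
gripper_width: 0.0361
gripper_force: 0.0
```

Call:
step_arm([
  [0, 0, -0.02, 0, 0, 0],
  [0, 0, -0.03, 0, 0, 0],
  [0, 0, -0.04, 0, 0, 0],
  [0, 0, -0.04, 0, 0, 0],
  [0, 0, -0.04, 0, 0, 0],
])

```text
time_s: 17.3
eef_pos: [0.5028, -0.1882, 0.209]
ee_rot: [-0.037, 0.842, 0.06, 0.535]
wrist_force: [0.6, -0.4, 1.2]
gripper_width: 0.037
gripper_force: 0.0
```

```bash
python3 - <<'E'
from go import *
import cv2
print(s['wrist_force'],P,s['time_s'])
c=calibration('wrist');w,d=snapshot('wrist');np.savez('w6.npz',p=w,d=d,**c);X,_,ok=cloud('w6.npz')
for n,a,b in(('A',-.135,-.07),('B',-.21,-.14)):
    m=ok&(abs(X[...,0]-.65)<.07)&(X[...,1]>a)&(X[...,1]<b)&(X[...,2]>.11)&(X[...,2]<.19);q=X[m];print(n,len(q),q.min(0),q.max(0)) if m.any() else print(n,0)
m=ok&(X[...,0]>.6)&(X[...,0]<.72)&(X[...,1]>-.22)&(X[...,1]<-.05)&(X[...,2]>.088)&(X[...,2]<.1);q=X[m];print('rim',q.min(0),q.max(0))
sd,_=snapshot('side')
cv2.imwrite('pics/p5.png',np.hstack([cv2.resize(sd[150:290,330:500],(400,330)),cv2.resize(w[100:,100:540],(400,330))]))
E
```

```text
[ 0.58979932 -0.3858521   1.23034784] [ 0.50284403 -0.18822559  0.20897677] 17.3
A 523 [ 0.61397011 -0.11974852  0.11010062] [ 0.62850236 -0.10327911  0.14263135]
B 511 [ 0.61794886 -0.18327356  0.1100013 ] [ 0.632752   -0.16638238  0.14265801]
rim [ 0.61428158 -0.1931653   0.08801452] [ 0.69671964 -0.0766411   0.0999933 ]
```

View pics/p5.png

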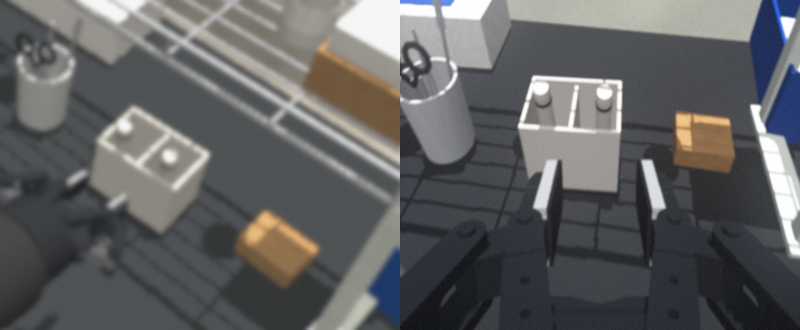

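One marker stands in each compartment, with plugs at right-pane (541,92) and (603,95). The tops are at 0.142 m, which means both rest on the floor, and the rim hasn't moved. The gripper is clear, so I'm handing in.

```bash
python3 -c "
from rig import *
print(finish_job())"
```

```text
the job is handed in; nothing more can be done
None
```

Both markers stand cap down, one in each compartment of the white caddy and resting on the bottom, and the caddy was not moved; I handed the job in at about 17 s of the 53 s allowed, and `finish_job()` returned no verdict.

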